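# Reload the tube labeller's cassette bay

## Robot

A 6-joint arm with a two-finger parallel gripper is mounted at the origin on the work surface. World frame = base frame: x ahead of the robot, y to its left, z up, the work surface at z = 0. Lengths are in m, angles in rad, forces in N, time in s.
With the tool pointing down it reaches from about 0.4 to 0.925 m from the base axis. Payload 3.4 kg.
Tool frame: the origin (TCP) lies midway between the tips of the shut fingers; the grasp point (between the pads) lies grip_depth behind it (grip_depth is the distance from the TCP to the grasp point, in m); z points along the fingers, y is the line along which they close (so a half turn about z gives the same grasp; the last joint's range is limited). The gripper opens to 85 mm and grips with 20 to 120 N. Pads are 22 mm wide; open, the fingers measure 114 mm over their backs; the gripper's body (76 mm by 85 mm) begins 54 mm behind the grasp point. The pads swing forward as they close: fully open they stand 13 mm farther back than shut.
Start: joints at [1.137, 0.307, 1.506, -0, 1.328, -0.073], TCP at [0.202, 0.538, 0.231] pointing down, gripper open.
Joint ranges: [-3.12, 3.12], [-1.05, 2.28], [0.14, 2.33], [-1.42, 4.57], [0.1, 2.73], [-2.68, 2.68]. Speed limits (rad/s): [2.57, 2.57, 3.14, 3.14, 3.14, 3.14].

## Interface

Orientations are given as a unit quaternion [w, x, y, z].
In Python, from plant import get_state, camera, sign_off, grip_depth gives the robot as it stands. The module is installed in compiled form; this text tells all that it offers.
- The arm moves only by the tool drive_tool, never from a script. Its argument "moves" is a list of rows, each an object of numbers: "x", "y", "z": the shift along the tool's x, y, z in m; "yaw": the turn about the tool's z in rad. A call has exactly 8 rows; each row is the pose to reach, as a shift and turn from the pose commanded when the call began, along the tool's axes at that moment; what a row does not reach only later rows make up. A row lasts 1/12 s, in which the tool goes at most 41.7 mm and 7.16 degrees, less where a joint would pass 70% of its speed; a pose out of reach is approached as far as the arm can. A call with a gripper value outside its range is refused whole. "hand" is the opening, from 0 (shut) to 1 (fully open), set as the call begins (left out, the last holds). The fingers move at their own pace and stop on an object; "newtons" is the grip in N (left out, the last holds). Time passes only in rows, so rows that repeat a pose let the fingers close, or fill a call up. It gives the time, the measured TCP pose, the force, the opening and the grip force at its end, in the units of the state.
- get_state(): the state, without advancing time (a new reading comes with each control period).
- camera(name): name is "side" or "top" or "wrist"; returns a dict with "color" (384x512x3 uint8, red, green, blue), "intrinsics" (3x3 intrinsics, pixels), "k1" (the pictures are not rectified: a ray, as slopes to the right and down, at radius r is drawn at 1 + k1 r^2 times it, then the intrinsics apply), "R" (3x3) and "t" (3): a world point X has camera coordinates R X + t; the wrist camera has in their place "tool_from_camera" (4x4, takes a point from camera to tool coordinates, whose origin is the TCP and whose axes are the flange's). Camera axes: x right, y down, z forward; pixel columns grow to the right and rows downward; lengths in m; the calibration is good to about 2 mm. A picture is of the moment at which its call begins: read the wrist's pose just before it. There is no depth.
- sign_off(): hands the job in; it is judged then, once.
The state is a dict: "time_s": time; "qpos": joint angles; "joint_velocities": joint speeds; "effort": joint torques, N m; "ee_pos": TCP position; "eef_rot": TCP orientation; "wrist_force": force on the tool from outside, world axes, zero at the start; "wrist_torque": the same for the moment, N m; "grip_width": finger opening in m; "gripper_force": force on a finger pad.
Only numpy, scipy, OpenCV 4.12 (cv2) and the standard library are available. Lean on these libraries where they do the work, as an engineer would, in place of code of your own. Each camera call takes 0.05 s, during which the arm holds its last target. There are 200 camera calls.

## Task

Reload the tube labeller: raise the steel bail right up, pull out every empty cassette and stand it upright in the white return tray, then slide every full cassette nose first along the bench under the clear hood, each into a lane of its own, until the detent holds it fully home, and last fold the bail right down again. The tubes are glass, so grip the cassettes lightly and never ram them against the labeller, and leave the sanitiser bottle and the scanner where they are.

Things in the scene. Friction and masses are not known exactly. Their poses are not given: they have to be found in the camera images.
- bay: loading bay of the white tube labeller, fixed. Origin: on the bench below the middle of the hood's front edge; x into the bay, y along its front, z up. Three lanes along x, centre lines at y = -72, 0, +72, each 50 wide, floor = bench. Lane walls 36 high from x = -56 (rounded noses) to the end stop at x = 67. Housing behind it: 80 high from x = 67, 130 high from x = 117 to 247, 300 wide.
- hood_edge (a point): middle of the lower front edge of the clear hood, at bay x = 0, y = 0, z = 74 mm. The hood covers all lanes from bay x = 0 to 67, underside 74 and top 80 above the bench.
- detent (a point): spring roller of the middle lane (the other lanes have the same): a low-friction roller of 9 mm radius at bay x = 35 that stands 6.5 out of the lane's +y wall. The cassette pushes it aside (very roughly 5 to 15 N along the lane, in or out) and it drops into the cassette's side notch when the cassette is home.
- bail (a joint): steel bail, a 12 mm round bar across the lanes on two side arms, hinged along the bay's y at bay x = 0, z = 45; bar 78 mm from the hinge line. Rad: 0 = folded down (bar at bay x = -78, z = 45, just behind the tails of home cassettes), grows as it swings up and over the hood (1.57 straight up, end stop 2.05). Friction (about 3 N at the bar) holds it where it is left.
- bail_grip (a point): middle of the bail's grip end: the 12 mm round bar sticks out past the side arm on the bay's +y side (bay y from 126 to 211); this point is on its axis at bay y = 170. It moves with the bail.
- tray: white open return tray, fixed, 200 (x) x 170 (y) outside, walls 4 thick and 30 high, floor 4 thick. Origin: centre of the underside.
- sanitiser: sanitiser bottle, 64 diameter, about 150 high, bystander. Origin: centre of its underside.
- scanner: barcode scanner on a stand, 90 x 70 foot, 124 high, bystander. Origin: centre of its underside.
- full0: Full light grey cassette, block 120 (x) x 46 (y) x 40 high; nose +x with chamfered corners, tail -x. Grip fin on top: x from -50 to -22, 12 thick in y, height 40 to 82. Detent notch in the +y side, centred at x = 30. Origin: centre of the underside. Eight capped tubes in front of the fin, caps up to 58 high. 0.3 kg. May be absent. Over 40 N per finger is too hard a grip.
- empty0: Empty light grey cassette, block 120 (x) x 46 (y) x 40 high; nose +x with chamfered corners, tail -x. Grip fin on top: x from -50 to -22, 12 thick in y, height 40 to 82. Detent notch in the +y side, centred at x = 30. Origin: centre of the underside. Eight bare holes, no tubes. 0.16 kg. May be absent; else it starts home in a lane. Over 40 N per finger is too hard a grip.
- lane0_home (a point): where the origin of a cassette lies when it is home in the lane at bay y = -72 mm: bay x = +5 mm, on the bench. A home cassette's tail sticks out to bay x = -55 and its fin stays clear of the hood; the end stop is 2 mm past home. Pushing it against the labeller with over 40 N is ramming. Axes as the bay's.
- full1: Full light grey cassette, block 120 (x) x 46 (y) x 40 high; nose +x with chamfered corners, tail -x. Grip fin on top: x from -50 to -22, 12 thick in y, height 40 to 82. Detent notch in the +y side, centred at x = 30. Origin: centre of the underside. Eight capped tubes in front of the fin, caps up to 58 high. 0.3 kg. May be absent. Over 40 N per finger is too hard a grip.
- empty1: Empty light grey cassette, block 120 (x) x 46 (y) x 40 high; nose +x with chamfered corners, tail -x. Grip fin on top: x from -50 to -22, 12 thick in y, height 40 to 82. Detent notch in the +y side, centred at x = 30. Origin: centre of the underside. Eight bare holes, no tubes. 0.16 kg. May be absent; else it starts home in a lane. Over 40 N per finger is too hard a grip.
- lane1_home (a point): where the origin of a cassette lies when it is home in the lane at bay y = 0 mm: bay x = +5 mm, on the bench. A home cassette's tail sticks out to bay x = -55 and its fin stays clear of the hood; the end stop is 2 mm past home. Pushing it against the labeller with over 40 N is ramming. Axes as the bay's.
- full2: Full light grey cassette, block 120 (x) x 46 (y) x 40 high; nose +x with chamfered corners, tail -x. Grip fin on top: x from -50 to -22, 12 thick in y, height 40 to 82. Detent notch in the +y side, centred at x = 30. Origin: centre of the underside. Eight capped tubes in front of the fin, caps up to 58 high. 0.3 kg. May be absent. Over 40 N per finger is too hard a grip.
- empty2: Empty light grey cassette, block 120 (x) x 46 (y) x 40 high; nose +x with chamfered corners, tail -x. Grip fin on top: x from -50 to -22, 12 thick in y, height 40 to 82. Detent notch in the +y side, centred at x = 30. Origin: centre of the underside. Eight bare holes, no tubes. 0.16 kg. May be absent; else it starts home in a lane. Over 40 N per finger is too hard a grip.
- lane2_home (a point): where the origin of a cassette lies when it is home in the lane at bay y = 72 mm: bay x = +5 mm, on the bench. A home cassette's tail sticks out to bay x = -55 and its fin stays clear of the hood; the end stop is 2 mm past home. Pushing it against the labeller with over 40 N is ramming. Axes as the bay's.
There are look-alikes about, which are no part of the job. Leave any orange look-alike of the empty1 alone.

How it is judged:
By the outcome, as a careful person would: the job done as asked, in the order asked, and still so for the second after the job is handed in, with the robot touching nothing.
Of full0, full1, full2 only 2 to 3 are there at a start; the rules pass over those that are not, and their reading is None.
Of empty0, empty1, empty2 only 1 to 2 are there at a start; the rules pass over those that are not, and their reading is None.
At some moment in a run one of full0, full1, full2 may be knocked a few centimetres aside while the robot is not near it.
Once in a run the grip may slacken for a moment while it holds something.
It also fails if it takes over 210 s, if anything falls off the work surface, if the arm or the gripper's body presses on something with over 40 N, if the wrist force passes 120 N, or if a joint passes its speed limit or range.

## Working session

There is one attempt and no reset: what is moved stays moved. The work goes in short steps, Python scripts to look and compute and a tool call to move; the robot and the scene stay as the last step left them, time stands still between calls to the robot, and variables do not carry over. Pictures are saved under pics/ and viewed, at most 14 in all, crops included, and the job is handed in when it is done.

Besides the shell and the picture viewer there is one more tool, called by a JSON object that holds its "fn" and its "kwargs". drive_tool: Moves the arm, as the interface text tells. Its arguments: {"type":"object","properties":{"moves":{"type":"array","items":{"type":"object","properties":{"x":{"type":"number"},"y":{"type":"number"},"z":{"type":"number"},"yaw":{"type":"number"}}}},"hand":{"type":"number"},"newtons":{"type":"number"}},"required":["moves"]}

```bash
mkdir -p pics; cat > h.py <<'E'
import numpy as np, cv2
from plant import get_state, camera, sign_off, grip_depth
from scipy.spatial.transform import Rotation as Ro
def cam(name):
    s=get_state(); c=camera(name)
    if name=='wrist':
        T=np.eye(4); w,x,y,z=s['eef_rot']; T[:3,:3]=Ro.from_quat([x,y,z,w]).as_matrix(); T[:3,3]=s['ee_pos']
        T=T@np.array(c['tool_from_camera']); c['R']=T[:3,:3].T; c['t']=-T[:3,:3].T@T[:3,3]
    c['R']=np.array(c['R']); c['t']=np.array(c['t']); return c
def save(c,fn,crop=None,k=1):
    im=c['color'][:,:,::-1]
    if crop: im=im[crop[1]:crop[3],crop[0]:crop[2]]
    cv2.imwrite('pics/'+fn,cv2.resize(im,None,fx=k,fy=k,interpolation=cv2.INTER_CUBIC))
def ray(c,u,v):
    K=np.array(c['intrinsics']); d=np.array([(u-K[0,2])/K[0,0],(v-K[1,2])/K[1,1]]); s=d.copy()
    for _ in range(20): s=d/(1+c['k1']*(s@s))
    return -c['R'].T@c['t'], c['R'].T@np.array([s[0],s[1],1])
def onz(c,u,v,z):
    o,d=ray(c,u,v); return o+d*(z-o[2])/d[2]
def two(c1,p1,c2,p2):
    o1,d1=ray(c1,*p1); o2,d2=ray(c2,*p2)
    a=np.linalg.lstsq(np.stack([d1,-d2],1),o2-o1,rcond=None)[0]
    A,B=o1+a[0]*d1,o2+a[1]*d2; return (A+B)/2,np.linalg.norm(A-B)
def proj(c,X):
    p=c['R']@np.array(X)+c['t']; s=p[:2]/p[2]; s=s*(1+c['k1']*(s@s)); K=np.array(c['intrinsics'])
    return np.array([K[0,0]*s[0]+K[0,2],K[1,1]*s[1]+K[1,2]])
E
python3 - <<'E'
from h import *
import pickle
print(grip_depth,{k:np.round(v,3) for k,v in get_state().items()})
d={}
for n in('top','side','wrist'):
    c=cam(n); d[n]=c; save(c,n+'0.png',k=1.5); print(n,c['intrinsics'],c['k1'],(-c['R'].T@c['t']).round(3),c['R'].round(2).tolist())
pickle.dump(d,open('c0.pkl','wb'))
E
```

```text
0.0187 {'time_s': np.float64(0.0), 'qpos': array([ 1.138,  0.308,  1.508,  0.   ,  1.328, -0.074]), 'joint_velocities': array([ 0.001,  0.001,  0.001,  0.001, -0.001, -0.001]), 'effort': array([-2.0000e-03, -4.5756e+01, -2.5192e+01, -0.0000e+00,  1.3000e-02,
        0.0000e+00]), 'ee_pos': array([0.202, 0.538, 0.23 ]), 'eef_rot': array([-0.   ,  0.179,  0.984, -0.001]), 'wrist_force': array([-0.061, -0.659,  0.305]), 'wrist_torque': array([ 0.   , -0.017, -0.015]), 'gripper_force': np.float64(0.0), 'grip_width': np.float64(0.085)}
top [[407.77698252   0.         255.46876911]
 [  0.         407.77698252 186.88014245]
 [  0.           0.           1.        ]] -0.1468194397008923 [ 0.321 -0.02   1.107] [[-0.02, -1.0, -0.03], [-0.99, 0.02, -0.15], [0.15, 0.03, -0.99]]
side [[395.23143787   0.         253.4646009 ]
 [  0.         395.23143787 190.16760191]
 [  0.           0.           1.        ]] -0.08187968573289449 [ 0.031 -0.516  0.793] [[0.75, -0.66, 0.01], [-0.47, -0.55, -0.69], [0.46, 0.52, -0.72]]
wrist [[277.96190851   0.         255.25668766]
 [  0.         277.96190851 196.35772637]
 [  0.           0.           1.        ]] -0.06513778098950407 [0.129 0.566 0.372] [[0.35, 0.94, -0.0], [0.89, -0.33, 0.31], [0.29, -0.11, -0.95]]
```

View pics/top0.png

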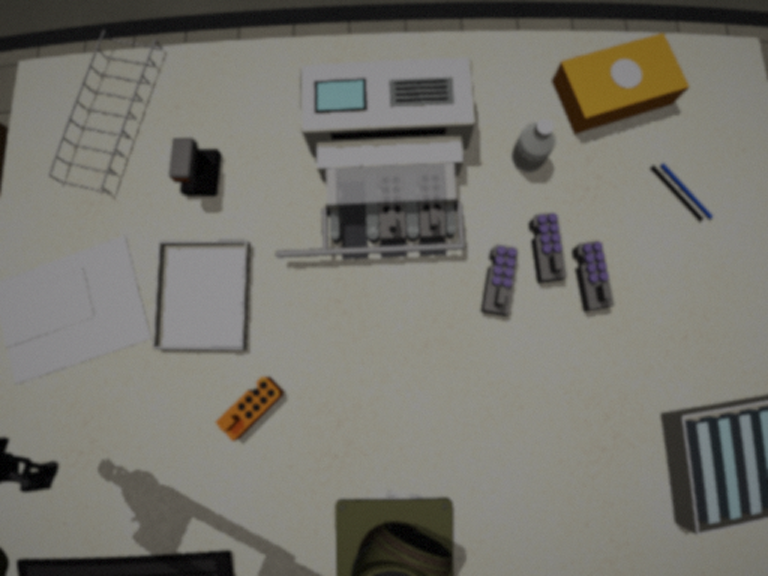

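View pics/side0.png

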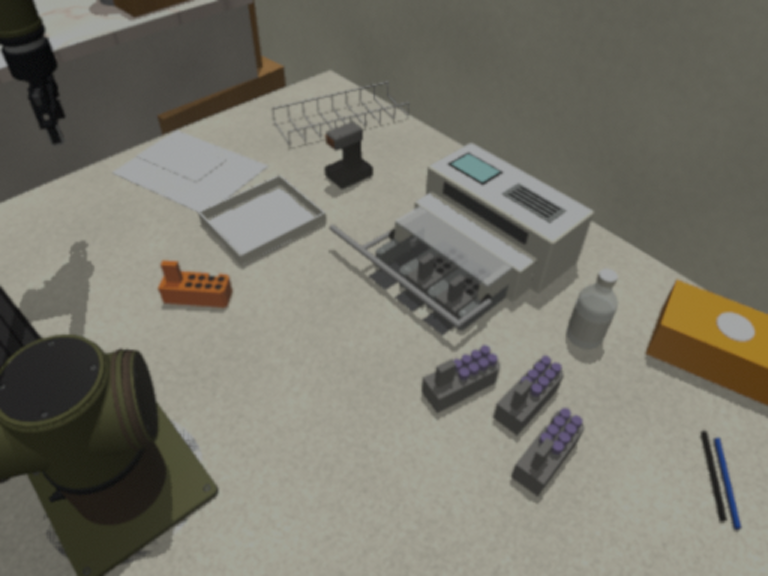

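Top view (1.5x px): labeller at (385,130), bail bar (278,253)–(463,246), empties in the middle lane (393,220) and the right lane (435,220), left lane vacant. Fulls are at (500,280), (548,250) and (594,275), the tray is at (203,297), and the orange look-alike at (250,408) is to be left alone. Next, enlarged crops.

```bash
python3 - <<'E'
from h import *
import pickle
d=pickle.load(open('c0.pkl','rb'))
def crop(n,x0,y0,w,h,k,step=20):
    im=cv2.resize(d[n]['color'][y0:y0+h,x0:x0+w,::-1],None,fx=k,fy=k,interpolation=cv2.INTER_CUBIC)
    im=cv2.convertScaleAbs(im,alpha=1.4)
    for g in range(0,w,step):
        cv2.putText(im,str(x0+g),(g*k,10),0,.35,(0,0,255),1); cv2.line(im,(g*k,12),(g*k,18),(0,0,255),1)
    for g in range(0,h,step): cv2.putText(im,str(y0+g),(0,g*k+4),0,.35,(0,0,255),1)
    return im
cv2.imwrite('pics/ct.png',crop('top',175,80,160,115,5))
cv2.imwrite('pics/cs.png',crop('side',210,110,160,115,5))
# purple fulls
for n in('top','side'):
    hsv=cv2.cvtColor(d[n]['color'],cv2.COLOR_RGB2HSV)
    m=cv2.inRange(hsv,(118,40,40),(160,255,255))
    m=cv2.morphologyEx(m,cv2.MORPH_CLOSE,np.ones((5,5)))
    N,l,s,ce=cv2.connectedComponentsWithStats(m)
    for i in range(1,N):
        if s[i,4]>40: print(n,s[i],ce[i].round(1),[np.round(x,1) for x in cv2.minAreaRect(np.argwhere(l==i)[:,::-1].astype(np.float32))])
E
```

```text
top [358 143  16  26 318] [365.6 155.2] [array([365.6, 155.1]), array([25.6, 12.4]), np.float64(81.9)]
top [388 162  17  27 325] [396.3 174.9] [array([396.2, 175. ]), array([25.6, 13.2]), np.float64(80.5)]
top [328 164  16  28 337] [335.5 177.2] [array([335.1, 177.4]), array([13.6, 26.4]), np.float64(8.7)]
side [303 231  28  21 321] [316.2 241.2] [array([316.4, 240.8]), array([13.4, 26.8]), np.float64(63.4)]
side [348 238  26  26 327] [360.9 249.7] [array([360.8, 249.8]), array([14.8, 25.5]), np.float64(45.0)]
side [360 273  28  29 403] [374.1 286.4] [array([373.7, 286.9]), array([17.2, 28. ]), np.float64(38.7)]
```

View pics/ct.png

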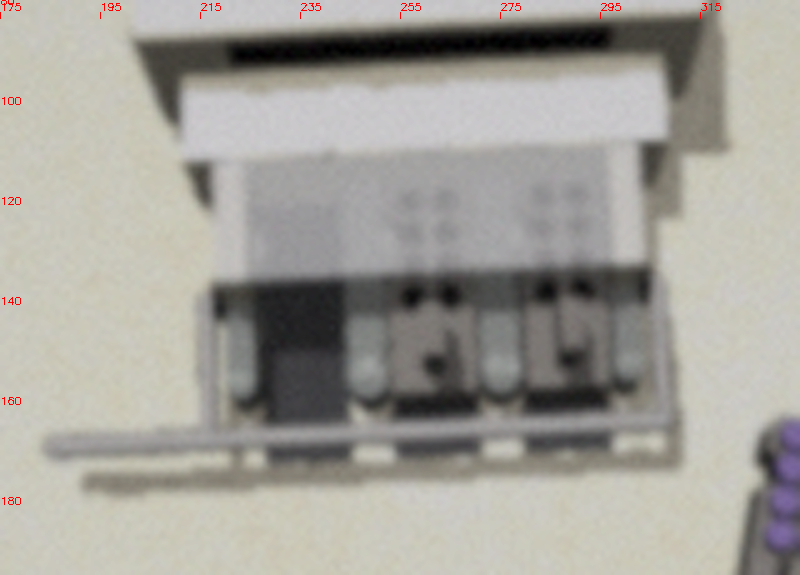

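View pics/cs.png

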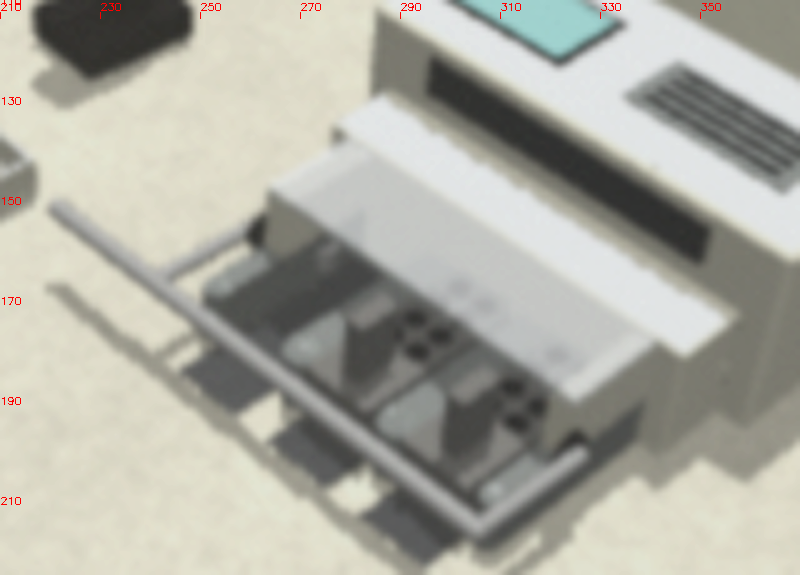

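Top: bail left end (184,169), right corner (308.6,163.6), hood edge (218,137)–(305,133.5). Side: bail (221,151.4)–(306,214.4), hood edge (264,148)–(325,190). Empties fit the fin/holes description in the middle and −y lanes.

```bash
python3 - <<'E'
from h import *
import pickle
d=pickle.load(open('c0.pkl','rb')); T,S=d['top'],d['side']
for n,a,b in [('barL',(184,169),(221,151.4)),('barR',(308.6,163.6),(306,214.4)),('armL',(216.5,167.5),(243,165)),('hoodL',(218,137),(264,148)),('hoodR',(305,133.5),(325,190)),
 ('fin1',(261.5,152),(284,169.5)),('fin0',(289,151.5),(305,186)),
 ('A',(335.5,177.2),(316.2,241.2)),('B',(365.6,155.2),(360.9,249.7)),('C',(396.3,174.9),(374.1,286.4))]:
    p,e=two(T,a,S,b); print(n,p.round(4),round(e,4))
# tray corners top view at rim z=.03
for u,v in [(160,242),(250,241),(247,352),(155,350)]: print('tray',onz(T,u/1.5,v/1.5,.03).round(3))
# caps per full top view: rect axis
for n,c,v in [('A',(335.1,177.4),98.7-90),('B',(365.6,155.1),0),('C',(396.2,175.),0)]: pass
for n,c,a in [('A',(335.1,177.4),98.7),('B',(365.6,155.1),81.9),('C',(396.2,175),80.5)]:
    t=np.radians(a); u=np.array([np.cos(t),np.sin(t)])*12
    p=onz(T,*(np.array(c)-u),.058);q=onz(T,*(np.array(c)+u),.058); print(n,((p+q)/2).round(4),'yaw deg',np.degrees(np.arctan2(*(p-q)[[1,0]])).round(1),np.linalg.norm(p-q).round(3))
for u,v in [(533,165),(205,170)]: print('sani/scan',onz(T,u/1.5,v/1.5,0).round(3))
E
```

```text
barL [0.5417 0.1996 0.0412] 0.0011
barR [ 0.5456 -0.1338  0.0528] 0.0015
armL [0.5447 0.1088 0.0482] 0.0075
hoodL [0.6199 0.1028 0.0724] 0.0034
hoodR [ 0.6198 -0.1248  0.0815] 0.0017
fin1 [ 0.5737 -0.0145  0.1002] 0.0143
fin0 [ 0.5759 -0.0856  0.0931] 0.0167
A [ 0.508  -0.2037  0.0478] 0.0005
B [ 0.5663 -0.2884  0.0486] 0.0024
C [ 0.5109 -0.3678  0.0497] 0.0025
tray [0.572 0.423 0.03 ]
tray [0.568 0.251 0.03 ]
tray [0.366 0.253 0.03 ]
tray [0.372 0.425 0.03 ]
A [ 0.5056 -0.2007  0.058 ] yaw deg -11.5 0.064
B [ 0.5637 -0.2852  0.058 ] yaw deg 4.2 0.065
C [ 0.5084 -0.3639  0.058 ] yaw deg 5.3 0.064
sani/scan [ 0.71 -0.28  0.  ]
sani/scan [0.719 0.351 0.   ]
```

View pics/wrist0.png

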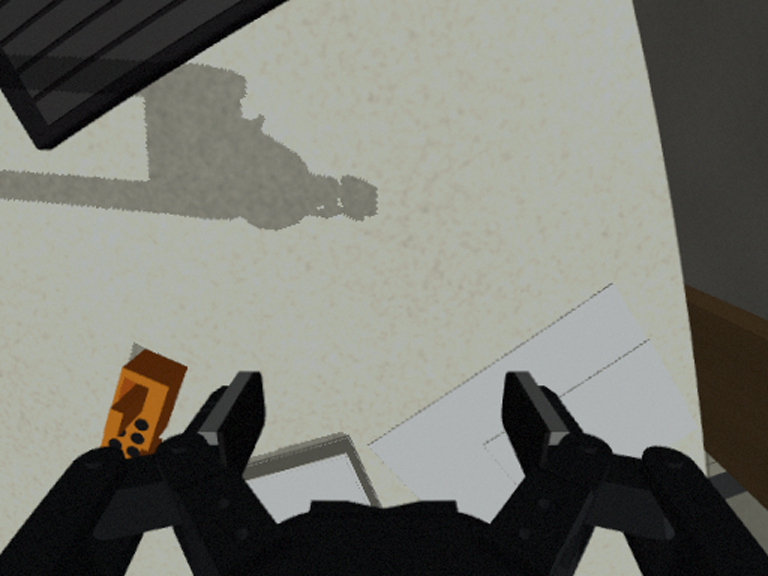

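Wrist view shows only the orange look-alike at (150,400) and the tray edge. Bay origin is about (0.621,−0.011), yaw about +0.5°. Moving towards the bail grip.

```bash
cat >> h.py <<'E'
def rel(x,y,z,ang,q=0):
    "tool-frame shift to world TCP target with tool x at world angle ang deg"
    s=get_state(); w,a,b,c=s['eef_rot']; M=Ro.from_quat([a,b,c,w]).as_matrix()
    cur=np.degrees(np.arctan2(M[1,0],M[0,0])); v=M.T@(np.array([x,y,z])-s['ee_pos'])
    yw=-np.radians((ang-cur+180)%360-180)
    if not q: print('t',round(s['time_s'],1),'pos',np.round(s['ee_pos'],4),'ang',cur.round(2),'tilt',M[:2,2].round(4),'w',round(s['grip_width'],4),'gf',round(s['gripper_force'],1),'F',np.round(s['wrist_force'],1))
    print('  shift',v.round(4),'yaw',yw.round(4))
E
python3 -c "
from h import *
rel(.5,.19,.25,90)"
```

```text
t 0.1 pos [0.2022 0.5377 0.2306] ang 159.38 tilt [-0.0007 -0.0015] w 0.0855 gf 0.0 F [-0.2  0.9  0.9]
  shift [-0.4011 -0.2206 -0.0191] yaw 1.211
```

{"fn": "drive_tool", "kwargs": {"moves": [{"x":-0.21,"y":-0.12,"z":-0.02,"yaw":0.9},{"x":-0.21,"y":-0.12,"z":-0.02,"yaw":0.9},{"x":-0.21,"y":-0.12,"z":-0.02,"yaw":0.9},{"x":-0.21,"y":-0.12,"z":-0.02,"yaw":0.9},{"x":-0.21,"y":-0.12,"z":-0.02,"yaw":0.9},{"x":-0.21,"y":-0.12,"z":-0.02,"yaw":0.9},{"x":-0.21,"y":-0.12,"z":-0.02,"yaw":0.9},{"x":-0.21,"y":-0.12,"z":-0.02,"yaw":0.9}], "hand": 0.5, "newtons": 20}}

```text
time_s: 0.82
ee_pos: [0.358, 0.3502, 0.2514]
eef_rot: [0.0, 0.592, 0.806, -0.0]
wrist_force: [-0.9, 0.1, -0.4]
grip_width: 0.0428
gripper_force: 0.0
```

```bash
python3 -c "
from h import *
rel(.54,.18,.20,90)"
```

```text
t 0.8 pos [0.358  0.3502 0.2514] ang 107.35 tilt [ 0. -0.] w 0.0428 gf 0.0 F [-0.9  0.1 -0.4]
  shift [-0.2168  0.1229  0.0514] yaw 0.3029
```

{"fn": "drive_tool", "kwargs": {"moves": [{"x":-0.217,"y":0.123,"z":0.051,"yaw":0.303},{"x":-0.217,"y":0.123,"z":0.051,"yaw":0.303},{"x":-0.217,"y":0.123,"z":0.051,"yaw":0.303},{"x":-0.217,"y":0.123,"z":0.051,"yaw":0.303},{"x":-0.217,"y":0.123,"z":0.051,"yaw":0.303},{"x":-0.217,"y":0.123,"z":0.051,"yaw":0.303},{"x":-0.217,"y":0.123,"z":0.051,"yaw":0.303},{"x":-0.217,"y":0.123,"z":0.051,"yaw":0.303}]}}

```text
time_s: 1.48
ee_pos: [0.5413, 0.182, 0.1989]
eef_rot: [-0.001, 0.704, 0.71, -0.001]
wrist_force: [-0.3, 0.6, -0.4]
grip_width: 0.0425
gripper_force: 0.0
```

```bash
python3 -c "
from h import *
import pickle
rel(.543,.159,.026,90)
c=cam('wrist'); save(c,'w1.png',k=1.5); pickle.dump(c,open('w1.pkl','wb'))
for X in [(.543,.1996,.045),(.543,.159,.045),(.543,-.13,.045),(.62,.103,.074),(.62,-.125,.074)]: print(X,proj(c,X)*1.5)"
```

```text
t 1.5 pos [0.5413 0.182  0.1989] ang 90.42 tilt [-0.002  -0.0003] w 0.0425 gf 0.0 F [-0.3  0.6 -0.4]
  shift [-0.023   0.0019  0.1729] yaw 0.0074
(0.543, 0.1996, 0.045) [385.63525068 250.00233148]
(0.543, 0.159, 0.045) [385.15812091 303.19449806]
(0.543, -0.13, 0.045) [382.61757909 577.0965913 ]
(0.62, 0.103, 0.074) [489.84740074 389.17756808]
(0.62, -0.125, 0.074) [465.12252583 601.31501207]
```

View pics/w1.png

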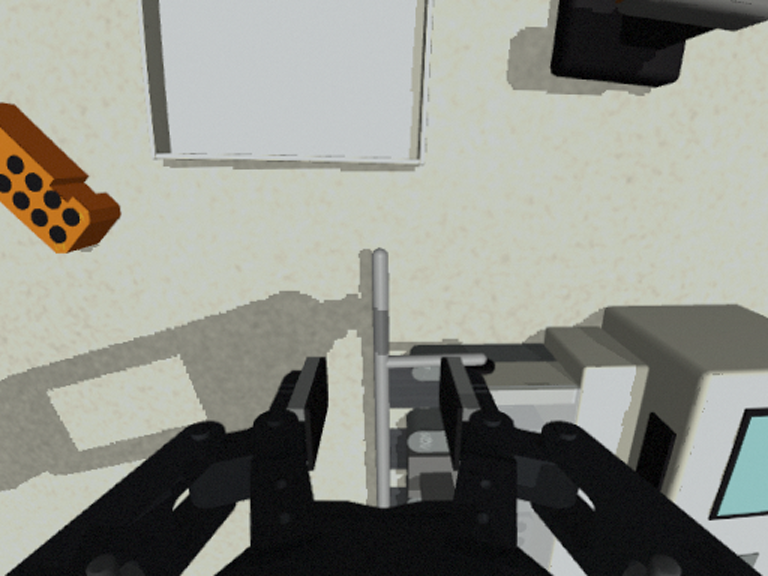

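Wrist view: bar end at (380,250) on the undistorted expectation within 4 mm, so the bail grip is about (0.541,0.159). Descend and grip.

{"fn": "drive_tool", "kwargs": {"moves": [{"x":-0.023,"y":0.0,"z":0.03},{"x":-0.023,"y":0.0,"z":0.07},{"x":-0.023,"y":0.0,"z":0.11},{"x":-0.023,"y":0.0,"z":0.14},{"x":-0.023,"y":0.0,"z":0.16},{"x":-0.023,"y":0.0,"z":0.171},{"x":-0.023,"y":0.0,"z":0.171},{"x":-0.023,"y":0.0,"z":0.171}]}}

```text
invalid input
```

{"fn": "drive_tool", "kwargs": {"moves": [{"x":0},{"x":0},{"x":0},{"x":0},{"x":0},{"x":0},{"x":0},{"x":0}], "hand": 0, "newtons": 30}}

```text
invalid input
```

```bash
python3 -c "
from h import *
rel(.541,.159,.026,90.8)
for t in np.linspace(0,2.04,17): print(t.round(2),round(.078*(1-np.cos(t)),4),round(-.078*np.sin(t),4))"
```

```text
t 1.5 pos [0.5399 0.1832 0.1994] ang 90.48 tilt [-0.0024  0.0003] w 0.0426 gf 0.0 F [-0.3  0.8 -0.3]
  shift [-0.0243  0.0013  0.1733] yaw -0.0055
0.0 0.0 -0.0
0.13 0.0006 -0.0099
0.26 0.0025 -0.0197
0.38 0.0056 -0.0291
0.51 0.0099 -0.0381
0.64 0.0153 -0.0464
0.76 0.0217 -0.054
0.89 0.0291 -0.0607
1.02 0.0372 -0.0665
1.15 0.046 -0.0711
1.27 0.0553 -0.0746
1.4 0.0649 -0.0769
1.53 0.0748 -0.0779
1.66 0.0848 -0.0777
1.78 0.0946 -0.0762
1.91 0.1041 -0.0735
2.04 0.1133 -0.0696
```

{"fn": "drive_tool", "kwargs": {"moves": [{"x":-0.024,"y":0.001,"z":0.03,"yaw":0},{"x":-0.024,"y":0.001,"z":0.07,"yaw":0},{"x":-0.024,"y":0.001,"z":0.11,"yaw":0},{"x":-0.024,"y":0.001,"z":0.14,"yaw":0},{"x":-0.024,"y":0.001,"z":0.16,"yaw":0},{"x":-0.024,"y":0.001,"z":0.172,"yaw":0},{"x":-0.024,"y":0.001,"z":0.172,"yaw":0},{"x":-0.024,"y":0.001,"z":0.172,"yaw":0}]}}

```text
time_s: 2.2
ee_pos: [0.5399, 0.1607, 0.0282]
eef_rot: [-0.001, 0.703, 0.711, -0.001]
wrist_force: [0.9, 0.7, -0.3]
grip_width: 0.0426
gripper_force: 0.0
```

{"fn": "drive_tool", "kwargs": {"moves": [{"x":0,"y":0,"z":0,"yaw":0},{"x":0,"y":0,"z":0,"yaw":0},{"x":0,"y":0,"z":0,"yaw":0},{"x":0,"y":0,"z":0,"yaw":0},{"x":0,"y":0,"z":0,"yaw":0},{"x":0,"y":0,"z":0,"yaw":0},{"x":0,"y":0,"z":0,"yaw":0},{"x":0,"y":0,"z":0,"yaw":0}], "hand": 0, "newtons": 30}}

```text
time_s: 2.87
ee_pos: [0.5389, 0.16, 0.0292]
eef_rot: [-0.002, 0.704, 0.71, -0.001]
wrist_force: [-6.4, 3.7, 2.1]
grip_width: 0.0106
gripper_force: 29.2
```

{"fn": "drive_tool", "kwargs": {"moves": [{"x":0,"y":0.0006,"z":-0.0099,"yaw":0},{"x":0,"y":0.0025,"z":-0.0197,"yaw":0},{"x":0,"y":0.0056,"z":-0.0291,"yaw":0},{"x":0,"y":0.0099,"z":-0.0381,"yaw":0},{"x":0,"y":0.0153,"z":-0.0464,"yaw":0},{"x":0,"y":0.0217,"z":-0.054,"yaw":0},{"x":0,"y":0.0291,"z":-0.0607,"yaw":0},{"x":0,"y":0.0372,"z":-0.0665,"yaw":0}]}}

```text
time_s: 3.53
ee_pos: [0.5725, 0.1606, 0.0955]
eef_rot: [-0.005, 0.704, 0.71, -0.003]
wrist_force: [-12.6, 4.9, 5.5]
grip_width: 0.0107
gripper_force: 29.3
```

{"fn": "drive_tool", "kwargs": {"moves": [{"x":0,"y":0.0088,"z":-0.0046,"yaw":0},{"x":0,"y":0.0181,"z":-0.0081,"yaw":0},{"x":0,"y":0.0277,"z":-0.0104,"yaw":0},{"x":0,"y":0.0376,"z":-0.0114,"yaw":0},{"x":0,"y":0.0476,"z":-0.0112,"yaw":0},{"x":0,"y":0.0574,"z":-0.0097,"yaw":0},{"x":0,"y":0.0669,"z":-0.007,"yaw":0},{"x":0,"y":0.0761,"z":-0.0031,"yaw":0}]}}

```text
time_s: 4.2
ee_pos: [0.6535, 0.1612, 0.1005]
eef_rot: [-0.001, 0.704, 0.71, 0.0]
wrist_force: [-28.6, 5.0, 35.0]
grip_width: 0.0109
gripper_force: 33.7
```

{"fn": "drive_tool", "kwargs": {"moves": [{"x":0,"y":-0.003,"z":-0.002,"yaw":0},{"x":0,"y":-0.003,"z":-0.002,"yaw":0},{"x":0,"y":-0.003,"z":-0.002,"yaw":0},{"x":0,"y":-0.003,"z":-0.002,"yaw":0},{"x":0,"y":-0.003,"z":-0.002,"yaw":0},{"x":0,"y":-0.003,"z":-0.002,"yaw":0},{"x":0,"y":-0.003,"z":-0.002,"yaw":0},{"x":0,"y":-0.003,"z":-0.002,"yaw":0}], "hand": 0.5}}

```text
time_s: 4.87
ee_pos: [0.6518, 0.1598, 0.0999]
eef_rot: [0.0, 0.704, 0.71, -0.0]
wrist_force: [0.1, 0.3, 0.0]
grip_width: 0.0428
gripper_force: 0.0
```

{"fn": "drive_tool", "kwargs": {"moves": [{"x":0,"y":0,"z":-0.03,"yaw":0},{"x":0,"y":0,"z":-0.06,"yaw":0},{"x":0,"y":0,"z":-0.1,"yaw":0},{"x":0,"y":-0.04,"z":-0.14,"yaw":-0.12},{"x":0.02,"y":-0.08,"z":-0.15,"yaw":-0.24},{"x":0.02,"y":-0.12,"z":-0.15,"yaw":-0.36},{"x":0.02,"y":-0.16,"z":-0.15,"yaw":-0.48},{"x":0.02,"y":-0.18,"z":-0.15,"yaw":-0.6}]}}

```text
time_s: 5.53
ee_pos: [0.4684, 0.1786, 0.2505]
eef_rot: [-0.0, 0.46, 0.888, 0.0]
wrist_force: [-0.9, -0.2, -1.2]
grip_width: 0.0429
gripper_force: 0.0
```

```bash
python3 -c "
from h import *
rel(.49,-.05,.26,180.8)
"
```

```text
t 5.5 pos [0.4684 0.1786 0.2505] ang 125.21 tilt [-0.0004  0.0004] w 0.0429 gf 0.0 F [-0.9 -0.2 -1.2]
  shift [-0.1992 -0.1142 -0.0096] yaw -0.9702
```

{"fn": "drive_tool", "kwargs": {"moves": [{"x":-0.025,"y":-0.014,"z":-0.01,"yaw":-0.12},{"x":-0.05,"y":-0.028,"z":-0.01,"yaw":-0.24},{"x":-0.075,"y":-0.042,"z":-0.01,"yaw":-0.36},{"x":-0.1,"y":-0.056,"z":-0.01,"yaw":-0.48},{"x":-0.13,"y":-0.07,"z":-0.01,"yaw":-0.6},{"x":-0.15,"y":-0.085,"z":-0.01,"yaw":-0.72},{"x":-0.18,"y":-0.1,"z":-0.01,"yaw":-0.84},{"x":-0.2,"y":-0.114,"z":-0.01,"yaw":-0.97}]}}

```text
time_s: 6.2
ee_pos: [0.4928, -0.053, 0.2601]
eef_rot: [0.001, -0.003, 1.0, -0.0]
wrist_force: [1.5, 0.3, 0.9]
grip_width: 0.0428
gripper_force: 0.0
```

```bash
python3 -c "
from h import *
import pickle
rel(.49,-.05,.26,180.8)
c=cam('wrist'); save(c,'w2.png',k=1.5); pickle.dump(c,open('w2.pkl','wb'))
"
```

```text
t 6.2 pos [ 0.4928 -0.053   0.2601] ang -179.68 tilt [ 0.0011 -0.0009] w 0.0428 gf 0.0 F [1.5 0.3 0.9]
  shift [0.0028 0.0031 0.0001] yaw -0.0083
```

View pics/w2.png

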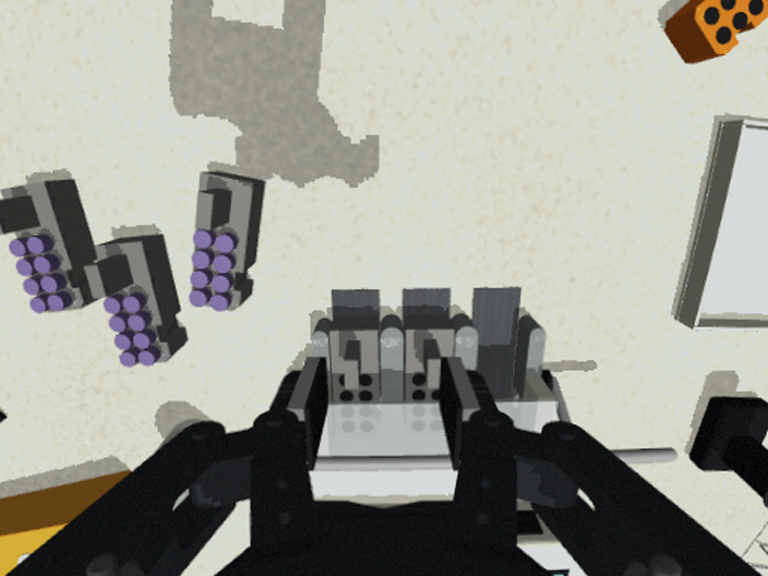

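The bail is raised over the hood. Empties' tail edges are at (331–380,331) and (404–452,331), the vacant lane is at (498,340), and the three fulls are at left.

```bash
python3 -c "
from h import *
import pickle
c=pickle.load(open('w2.pkl','rb'))
for u,v in [(331,331),(380,331),(404,331),(452,331)]: print(onz(c,u/1.5,v/1.5,.04).round(4))
print('hood front edge',[onz(c,u/1.5,v/1.5,.08).round(4) for u,v in [(330,402),(440,402)]])
o=np.array([.6215,-.011]);y=.012;R=np.array([[np.cos(y),-np.sin(y)],[np.sin(y),np.cos(y)]])
for L in(-.072,0):
  for p in [(-.055,-.023,.04),(-.055,.023,.04),(-.045,-.006,.082),(-.045,.006,.082),(-.017,-.006,.082)]:
    X=[*(o+R@[p[0],L+p[1]]),p[2]]; print(p,np.round(X,4),(proj(c,X)*1.5).round(0))
save(c,'w2c.png',(200,180,370,290),4)
"
```

```text
[ 0.5678 -0.1011  0.04  ]
[ 0.5675 -0.055   0.04  ]
[ 0.5674 -0.0324  0.04  ]
[0.5672 0.0128 0.04  ]
hood front edge [array([ 0.6194, -0.0991,  0.08  ]), array([ 0.6189, -0.0011,  0.08  ])]
(-0.055, -0.023, 0.04) [ 0.5676 -0.1067  0.04  ] [325. 331.]
(-0.055, 0.023, 0.04) [ 0.5671 -0.0607  0.04  ] [374. 331.]
(-0.045, -0.006, 0.082) [ 0.5774 -0.0895  0.082 ] [339. 361.]
(-0.045, 0.006, 0.082) [ 0.5773 -0.0775  0.082 ] [353. 361.]
(-0.017, -0.006, 0.082) [ 0.6054 -0.0892  0.082 ] [340. 390.]
(-0.055, -0.023, 0.04) [ 0.5668 -0.0347  0.04  ] [402. 330.]
(-0.055, 0.023, 0.04) [0.5662 0.0113 0.04  ] [451. 330.]
(-0.045, -0.006, 0.082) [ 0.5766 -0.0175  0.082 ] [424. 360.]
(-0.045, 0.006, 0.082) [ 0.5764 -0.0055  0.082 ] [438. 360.]
(-0.017, -0.006, 0.082) [ 0.6046 -0.0172  0.082 ] [423. 389.]
```

View pics/w2c.png

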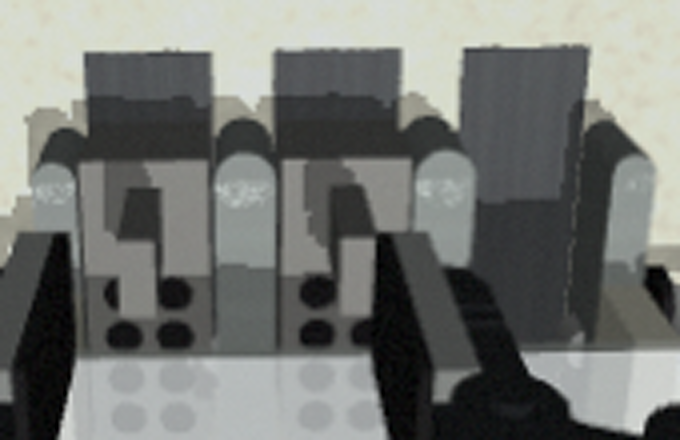

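{"fn": "drive_tool", "kwargs": {"moves": [{"x":-0.03,"y":-0.01,"z":0,"yaw":0},{"x":-0.06,"y":-0.02,"z":0.01,"yaw":0},{"x":-0.085,"y":-0.026,"z":0.03,"yaw":0},{"x":-0.099,"y":-0.026,"z":0.07,"yaw":0},{"x":-0.099,"y":-0.026,"z":0.11,"yaw":0},{"x":-0.099,"y":-0.026,"z":0.13,"yaw":0},{"x":-0.099,"y":-0.026,"z":0.13,"yaw":0},{"x":-0.099,"y":-0.026,"z":0.13,"yaw":0}]}}

```text
time_s: 6.92
ee_pos: [0.5904, -0.0765, 0.1287]
eef_rot: [-0.002, 0.0, 1.0, 0.0]
wrist_force: [1.0, -1.1, 1.2]
grip_width: 0.0426
gripper_force: 0.0
```

```bash
python3 -c "
from h import *
import pickle
rel(.5905,-.078,.047,180.8)
c=pickle.load(open('w2.pkl','rb'))
for u in (221,253,268.5,300.25,315.5,347): print(onz(c,u,192,0).round(4))
c=cam('wrist')
save(c,'w3.png',k=1)
"
```

```text
t 6.9 pos [ 0.5904 -0.0765  0.1287] ang 179.99 tilt [-0.0034  0.0007] w 0.0426 gf 0.0 F [ 1.  -1.1  1.2]
  shift [-0.0004 -0.0016  0.0817] yaw -0.0142
[ 0.5378 -0.1044  0.    ]
[ 0.5375 -0.0559  0.    ]
[ 0.5374 -0.0324  0.    ]
[0.5371 0.0157 0.    ]
[0.537  0.0389 0.    ]
[0.5367 0.0873 0.    ]
```

View pics/w3.png

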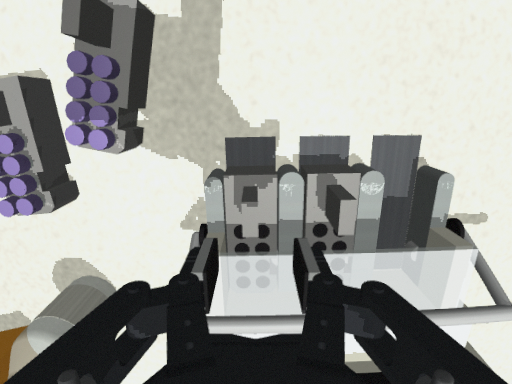

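Wrist view: fin0 at (250,194), finger mid at about (257,270). Shift 3 mm to −y, descend and grip at 25 N.

{"fn": "drive_tool", "kwargs": {"moves": [{"x":0,"y":-0.003,"z":0.02,"yaw":-0.008},{"x":0,"y":-0.003,"z":0.04,"yaw":-0.008},{"x":0,"y":-0.003,"z":0.06,"yaw":-0.008},{"x":0,"y":-0.003,"z":0.075,"yaw":-0.008},{"x":0,"y":-0.003,"z":0.082,"yaw":-0.008},{"x":0,"y":-0.003,"z":0.082,"yaw":-0.008},{"x":0,"y":-0.003,"z":0.082,"yaw":-0.008},{"x":0,"y":-0.003,"z":0.082,"yaw":-0.008}]}}

```text
time_s: 7.63
ee_pos: [0.5929, -0.0801, 0.0499]
eef_rot: [0.002, -0.004, 1.0, -0.0]
wrist_force: [0.4, 0.1, 0.7]
grip_width: 0.0424
gripper_force: 0.0
```

{"fn": "drive_tool", "kwargs": {"moves": [{"x":0,"y":0,"z":0,"yaw":0},{"x":0,"y":0,"z":0,"yaw":0},{"x":0,"y":0,"z":0,"yaw":0},{"x":0,"y":0,"z":0,"yaw":0},{"x":0,"y":0,"z":0,"yaw":0},{"x":0,"y":0,"z":0,"yaw":0},{"x":0,"y":0,"z":0,"yaw":0},{"x":0,"y":0,"z":0,"yaw":0}], "hand": 0, "newtons": 28}}

```text
time_s: 8.3
ee_pos: [0.5919, -0.08, 0.0489]
eef_rot: [0.001, -0.004, 1.0, -0.0]
wrist_force: [-1.2, -0.3, 5.7]
grip_width: 0.0119
gripper_force: 35.2
```

{"fn": "drive_tool", "kwargs": {"moves": [{"x":0.004,"y":0,"z":0,"yaw":0},{"x":0.012,"y":0,"z":0,"yaw":0},{"x":0.025,"y":0,"z":0,"yaw":0},{"x":0.04,"y":0,"z":0,"yaw":0},{"x":0.058,"y":0,"z":0,"yaw":0},{"x":0.076,"y":0,"z":0,"yaw":0},{"x":0.095,"y":0,"z":0,"yaw":0},{"x":0.11,"y":0,"z":0,"yaw":0}]}}

```text
time_s: 8.97
ee_pos: [0.486, -0.0819, 0.0502]
eef_rot: [0.006, -0.004, 1.0, -0.001]
wrist_force: [8.1, 0.0, 9.7]
grip_width: 0.0116
gripper_force: 38.8
```

Reduce the grip force, lift and carry to the tray.

{"fn": "drive_tool", "kwargs": {"moves": [{"x":0.01,"y":0,"z":0,"yaw":0},{"x":0.018,"y":0,"z":0,"yaw":0},{"x":0.02,"y":0,"z":-0.01,"yaw":0},{"x":0.02,"y":0,"z":-0.03,"yaw":0},{"x":0.02,"y":0,"z":-0.05,"yaw":0},{"x":0.02,"y":0,"z":-0.07,"yaw":0},{"x":0.02,"y":0.01,"z":-0.08,"yaw":0},{"x":0.02,"y":0.03,"z":-0.08,"yaw":0}], "newtons": 22}}

```text
time_s: 9.63
ee_pos: [0.462, -0.0522, 0.1302]
eef_rot: [0.001, -0.003, 1.0, -0.001]
wrist_force: [0.7, -0.2, -1.3]
grip_width: 0.0118
gripper_force: 37.1
```

{"fn": "drive_tool", "kwargs": {"moves": [{"x":0,"y":0.03,"z":0,"yaw":0},{"x":0.01,"y":0.07,"z":0,"yaw":0},{"x":0.01,"y":0.11,"z":0,"yaw":0},{"x":0.02,"y":0.15,"z":0,"yaw":0},{"x":0.03,"y":0.19,"z":0,"yaw":0},{"x":0.03,"y":0.23,"z":0,"yaw":0},{"x":0.03,"y":0.26,"z":0,"yaw":0},{"x":0.03,"y":0.28,"z":0,"yaw":0}]}}

```text
time_s: 10.3
ee_pos: [0.427, 0.2314, 0.1277]
eef_rot: [-0.001, -0.005, 1.0, -0.0]
wrist_force: [0.1, 0.1, -1.5]
grip_width: 0.0119
gripper_force: 37.1
```

```bash
python3 -c "
from h import *
rel(.434,.375,.13,180.)
"
```

```text
t 10.3 pos [0.427  0.2314 0.1277] ang -179.4 tilt [-0.0021 -0.0001] w 0.0119 gf 37.1 F [ 0.1  0.1 -1.5]
  shift [-0.0085  0.1435 -0.0023] yaw 0.0104
```

{"fn": "drive_tool", "kwargs": {"moves": [{"x":-0.008,"y":0.03,"z":0,"yaw":0},{"x":-0.008,"y":0.07,"z":0,"yaw":0},{"x":-0.008,"y":0.11,"z":0,"yaw":0},{"x":-0.008,"y":0.135,"z":0,"yaw":0},{"x":-0.008,"y":0.143,"z":0,"yaw":0},{"x":-0.008,"y":0.143,"z":0.02,"yaw":0},{"x":-0.008,"y":0.143,"z":0.04,"yaw":0},{"x":-0.008,"y":0.143,"z":0.055,"yaw":0}]}}

```text
time_s: 10.97
ee_pos: [0.4337, 0.3705, 0.0713]
eef_rot: [-0.002, -0.005, 1.0, -0.002]
wrist_force: [-0.8, -1.0, -1.3]
grip_width: 0.0117
gripper_force: 37.1
```

{"fn": "drive_tool", "kwargs": {"moves": [{"x":0,"y":0,"z":0.007,"yaw":0},{"x":0,"y":0,"z":0.013,"yaw":0},{"x":0,"y":0,"z":0.017,"yaw":0},{"x":0,"y":0,"z":0.019,"yaw":0},{"x":0,"y":0,"z":0.02,"yaw":0},{"x":0,"y":0,"z":0.021,"yaw":0},{"x":0,"y":0,"z":0.021,"yaw":0},{"x":0,"y":0,"z":0.021,"yaw":0}]}}

```text
time_s: 11.63
ee_pos: [0.4356, 0.3714, 0.0541]
eef_rot: [0.0, -0.004, 1.0, -0.0]
wrist_force: [-3.4, -3.2, 9.4]
grip_width: 0.0114
gripper_force: 38.9
```

```bash
python3 -c "
from h import *
rel(.434,.375,.053,180.)
"
```

```text
t 11.6 pos [0.4356 0.3714 0.0541] ang -179.54 tilt [ 0.0005 -0.    ] w 0.0114 gf 38.9 F [-3.4 -3.2  9.4]
  shift [0.0016 0.0036 0.0011] yaw 0.008
```

Seated. Release, lift and go to the second empty (fin about (0.590,−0.009)).

{"fn": "drive_tool", "kwargs": {"moves": [{"x":0,"y":0,"z":0,"yaw":0},{"x":0,"y":0,"z":0,"yaw":0},{"x":0,"y":0,"z":0,"yaw":0},{"x":0,"y":0,"z":0,"yaw":0},{"x":0,"y":0,"z":-0.02,"yaw":0},{"x":0,"y":0,"z":-0.05,"yaw":0},{"x":0,"y":0,"z":-0.08,"yaw":0},{"x":0,"y":-0.02,"z":-0.09,"yaw":0}], "hand": 0.45, "newtons": 20}}

```text
time_s: 12.3
ee_pos: [0.4389, 0.3563, 0.1461]
eef_rot: [0.004, -0.005, 1.0, 0.003]
wrist_force: [0.5, 0.4, 0.4]
grip_width: 0.0386
gripper_force: 0.0
```

{"fn": "drive_tool", "kwargs": {"moves": [{"x":0,"y":-0.04,"z":0,"yaw":0},{"x":-0.01,"y":-0.08,"z":0,"yaw":0},{"x":-0.03,"y":-0.12,"z":0,"yaw":0},{"x":-0.05,"y":-0.155,"z":0,"yaw":0},{"x":-0.07,"y":-0.19,"z":0,"yaw":0},{"x":-0.09,"y":-0.225,"z":0,"yaw":0},{"x":-0.11,"y":-0.26,"z":0,"yaw":0},{"x":-0.12,"y":-0.29,"z":0,"yaw":0}]}}

```text
time_s: 12.97
ee_pos: [0.561, 0.0602, 0.1421]
eef_rot: [0.001, -0.004, 1.0, -0.0]
wrist_force: [-0.1, 0.5, 0.9]
grip_width: 0.038
gripper_force: 0.0
```

```bash
python3 -c "
from h import *
rel(.591,-.009,.144,180.8)
"
```

```text
t 13.0 pos [0.561  0.0602 0.1421] ang -179.59 tilt [ 0.0028 -0.0005] w 0.038 gf 0.0 F [-0.1  0.5  0.9]
  shift [-0.0295 -0.0695 -0.0018] yaw -0.0068
```

{"fn": "drive_tool", "kwargs": {"moves": [{"x":-0.015,"y":-0.035,"z":0,"yaw":0},{"x":-0.03,"y":-0.06,"z":0,"yaw":0},{"x":-0.03,"y":-0.069,"z":0,"yaw":0},{"x":-0.03,"y":-0.069,"z":0,"yaw":0},{"x":-0.03,"y":-0.069,"z":0,"yaw":0},{"x":-0.03,"y":-0.069,"z":0,"yaw":0},{"x":-0.03,"y":-0.069,"z":0,"yaw":0},{"x":-0.03,"y":-0.069,"z":0,"yaw":0}]}}

```text
time_s: 13.63
ee_pos: [0.5881, -0.0044, 0.142]
eef_rot: [-0.0, -0.005, 1.0, 0.0]
wrist_force: [0.1, -0.4, -0.3]
grip_width: 0.0385
gripper_force: 0.0
```

```bash
python3 -c "
from h import *
rel(.591,-.009,.047,180.8)
c=cam('wrist'); g=cv2.cvtColor(c['color'],cv2.COLOR_RGB2GRAY)
print([ (round(x,4),proj(c,(.591,x,.082)).round(1).tolist()) for x in(-.012,-.006)])
save(c,'w4.png',k=1.5)
"
```

```text
t 13.6 pos [ 0.5881 -0.0044  0.142 ] ang -179.43 tilt [-0.0004  0.0003] w 0.0385 gf 0.0 F [ 0.1 -0.4 -0.3]
  shift [-0.0029 -0.0047  0.095 ] yaw -0.004
[(-0.012, [244.7, 216.1]), (-0.006, [252.4, 216.2])]
```

View pics/w4.png

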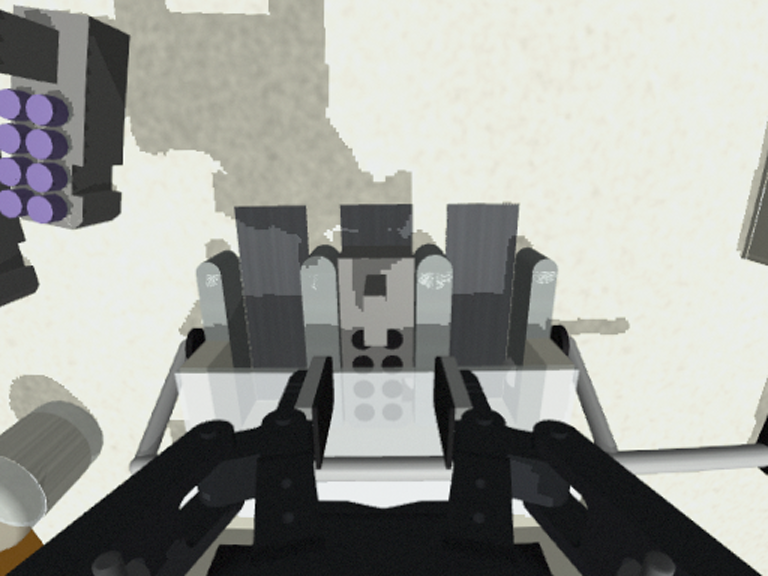

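Second fin top is centred at (374,320)/1.5, so y≈−0.008. Shift −4 mm, descend, grip and pull.

{"fn": "drive_tool", "kwargs": {"moves": [{"x":-0.001,"y":-0.004,"z":0.02,"yaw":-0.004},{"x":-0.001,"y":-0.004,"z":0.05,"yaw":-0.004},{"x":-0.001,"y":-0.004,"z":0.075,"yaw":-0.004},{"x":-0.001,"y":-0.004,"z":0.09,"yaw":-0.004},{"x":-0.001,"y":-0.004,"z":0.094,"yaw":-0.004},{"x":-0.001,"y":-0.004,"z":0.094,"yaw":-0.004},{"x":-0.001,"y":-0.004,"z":0.094,"yaw":-0.004},{"x":-0.001,"y":-0.004,"z":0.094,"yaw":-0.004}]}}

```text
time_s: 14.35
ee_pos: [0.5909, -0.0097, 0.0493]
eef_rot: [0.001, -0.006, 1.0, -0.0]
wrist_force: [0.8, -0.7, -0.4]
grip_width: 0.0385
gripper_force: 0.0
```

{"fn": "drive_tool", "kwargs": {"moves": [{"x":0,"y":0,"z":0,"yaw":0},{"x":0,"y":0,"z":0,"yaw":0},{"x":0,"y":0,"z":0,"yaw":0},{"x":0,"y":0,"z":0,"yaw":0},{"x":0,"y":0,"z":0,"yaw":0},{"x":0,"y":0,"z":0,"yaw":0},{"x":0,"y":0,"z":0,"yaw":0},{"x":0,"y":0,"z":0,"yaw":0}], "hand": 0, "newtons": 21}}

```text
time_s: 15.02
ee_pos: [0.5904, -0.0098, 0.0489]
eef_rot: [0.001, -0.006, 1.0, 0.0]
wrist_force: [-1.6, 1.8, 5.9]
grip_width: 0.0119
gripper_force: 26.2
```

{"fn": "drive_tool", "kwargs": {"moves": [{"x":0.004,"y":0,"z":0,"yaw":0},{"x":0.012,"y":0,"z":0,"yaw":0},{"x":0.025,"y":0,"z":0,"yaw":0},{"x":0.04,"y":0,"z":0,"yaw":0},{"x":0.058,"y":0,"z":0,"yaw":0},{"x":0.076,"y":0,"z":0,"yaw":0},{"x":0.095,"y":0,"z":0,"yaw":0},{"x":0.11,"y":0,"z":0,"yaw":0}]}}

```text
time_s: 15.68
ee_pos: [0.4839, -0.0118, 0.05]
eef_rot: [0.005, -0.006, 1.0, -0.001]
wrist_force: [5.5, 0.0, 7.0]
grip_width: 0.0114
gripper_force: 28.7
```

{"fn": "drive_tool", "kwargs": {"moves": [{"x":0.01,"y":0,"z":0,"yaw":0},{"x":0.018,"y":0,"z":0,"yaw":0},{"x":0.02,"y":0,"z":-0.01,"yaw":0},{"x":0.02,"y":0,"z":-0.03,"yaw":0},{"x":0.02,"y":0,"z":-0.05,"yaw":0},{"x":0.02,"y":0,"z":-0.07,"yaw":0},{"x":0.02,"y":0.01,"z":-0.08,"yaw":0},{"x":0.02,"y":0.03,"z":-0.08,"yaw":0}]}}

```text
time_s: 16.35
ee_pos: [0.4602, 0.0173, 0.1298]
eef_rot: [0.002, -0.005, 1.0, -0.001]
wrist_force: [0.9, 0.5, -1.8]
grip_width: 0.0118
gripper_force: 27.5
```

{"fn": "drive_tool", "kwargs": {"moves": [{"x":0,"y":0.03,"z":0,"yaw":0},{"x":0.01,"y":0.07,"z":0,"yaw":0},{"x":0.01,"y":0.11,"z":0,"yaw":0},{"x":0.02,"y":0.15,"z":0,"yaw":0},{"x":0.03,"y":0.19,"z":0,"yaw":0},{"x":0.03,"y":0.23,"z":0,"yaw":0},{"x":0.03,"y":0.26,"z":0,"yaw":0},{"x":0.03,"y":0.28,"z":0,"yaw":0}]}}

```text
time_s: 17.02
ee_pos: [0.4245, 0.3007, 0.1273]
eef_rot: [-0.001, -0.007, 1.0, 0.0]
wrist_force: [0.2, -1.2, -1.3]
grip_width: 0.0114
gripper_force: 27.5
```

```bash
python3 -c "
from h import *
rel(.434,.303,.054,180.)
"
```

```text
t 17.0 pos [0.4245 0.3007 0.1273] ang -179.18 tilt [-0.0012  0.0001] w 0.0114 gf 27.5 F [ 0.2 -1.2 -1.3]
  shift [-0.0096  0.0021  0.0733] yaw 0.0144
```

{"fn": "drive_tool", "kwargs": {"moves": [{"x":-0.009,"y":0.002,"z":0.0,"yaw":0},{"x":-0.009,"y":0.002,"z":0.02,"yaw":0},{"x":-0.009,"y":0.002,"z":0.04,"yaw":0},{"x":-0.009,"y":0.002,"z":0.055,"yaw":0},{"x":-0.009,"y":0.002,"z":0.065,"yaw":0},{"x":-0.009,"y":0.002,"z":0.07,"yaw":0},{"x":-0.009,"y":0.002,"z":0.073,"yaw":0},{"x":-0.009,"y":0.002,"z":0.074,"yaw":0}]}}

```text
time_s: 17.68
ee_pos: [0.4345, 0.2994, 0.0538]
eef_rot: [-0.001, -0.006, 1.0, -0.001]
wrist_force: [-1.6, -1.3, 3.1]
grip_width: 0.0115
gripper_force: 28.2
```

{"fn": "drive_tool", "kwargs": {"moves": [{"x":0,"y":0,"z":0.001,"yaw":0},{"x":0,"y":0,"z":0.001,"yaw":0},{"x":0,"y":0,"z":0.001,"yaw":0},{"x":0,"y":0,"z":0.001,"yaw":0},{"x":0,"y":0,"z":-0.02,"yaw":0},{"x":0,"y":0,"z":-0.05,"yaw":0},{"x":0,"y":0,"z":-0.09,"yaw":0},{"x":0,"y":-0.02,"z":-0.13,"yaw":0}], "hand": 0.45}}

```text
time_s: 18.35
ee_pos: [0.4357, 0.2839, 0.1829]
eef_rot: [0.0, -0.007, 1.0, 0.001]
wrist_force: [1.1, 0.4, 0.5]
grip_width: 0.0384
gripper_force: 0.0
```

{"fn": "drive_tool", "kwargs": {"moves": [{"x":0,"y":-0.04,"z":-0.03,"yaw":0},{"x":0,"y":-0.08,"z":-0.06,"yaw":0},{"x":0,"y":-0.12,"z":-0.07,"yaw":0},{"x":0,"y":-0.16,"z":-0.07,"yaw":0},{"x":0,"y":-0.2,"z":-0.07,"yaw":0},{"x":0,"y":-0.24,"z":-0.07,"yaw":0},{"x":0,"y":-0.28,"z":-0.07,"yaw":0},{"x":0,"y":-0.32,"z":-0.07,"yaw":0}]}}

```text
time_s: 19.02
ee_pos: [0.4387, -0.0339, 0.252]
eef_rot: [0.001, -0.006, 1.0, -0.0]
wrist_force: [1.6, -0.3, -0.7]
grip_width: 0.0384
gripper_force: 0.0
```

{"fn": "drive_tool", "kwargs": {"moves": [{"x":0,"y":-0.04,"z":0,"yaw":0},{"x":-0.02,"y":-0.08,"z":0,"yaw":0},{"x":-0.03,"y":-0.12,"z":0,"yaw":0},{"x":-0.03,"y":-0.16,"z":0,"yaw":0},{"x":-0.03,"y":-0.2,"z":0,"yaw":0},{"x":-0.03,"y":-0.23,"z":0,"yaw":0},{"x":-0.03,"y":-0.25,"z":0,"yaw":0},{"x":-0.03,"y":-0.25,"z":0,"yaw":0}]}}

```text
time_s: 19.68
ee_pos: [0.4724, -0.2864, 0.2514]
eef_rot: [0.001, -0.004, 1.0, -0.002]
wrist_force: [-0.2, 0.7, 0.5]
grip_width: 0.0384
gripper_force: 0.0
```

```bash
python3 -c "
from h import *
import pickle
rel(.434,-.26,.25,180.)
d={n:cam(n) for n in('wrist','top','side')}; pickle.dump(d,open('c5.pkl','wb'))
im=d['top']['color'][:,:,::-1]
a=cv2.resize(d['wrist']['color'][:,:,::-1],(512,384)); b=cv2.resize(im[150:250,90:290],(288*1,144))
out=np.zeros((600,512+288,3),np.uint8); out[:384,:512]=a; out[:144,512:]=b
out[384:600,:288]=cv2.resize(im[140:260,300:460],(288,216))
cv2.imwrite('pics/c5.png',out)
"
```

```text
t 19.7 pos [ 0.4724 -0.2864  0.2514] ang -179.53 tilt [ 0.0013 -0.003 ] w 0.0384 gf 0.0 F [-0.2  0.7  0.5]
  shift [0.0382 0.0267 0.0012] yaw 0.0082
```

View pics/c5.png

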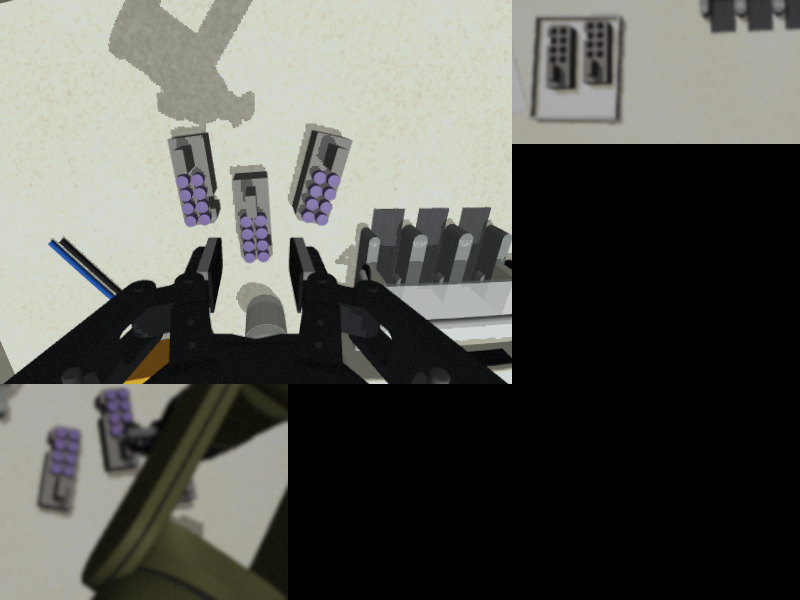

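Both empties stand in the tray at (560,57) and (597,52). The wrist view shows the fulls' caps at about (195,200), (256,238), (320,197). Measuring the fulls by their caps and fins.

```bash
cat >> h.py <<'E'
def fulls(c,zc=.058,minA=100):
    m=cv2.inRange(cv2.cvtColor(c['color'],cv2.COLOR_RGB2HSV),(118,40,40),(160,255,255))
    m=cv2.morphologyEx(m,cv2.MORPH_CLOSE,np.ones((5,5)))
    N,l,s,ce=cv2.connectedComponentsWithStats(m); out=[]
    for i in range(1,N):
        if s[i,4]<minA: continue
        P=np.array([onz(c,u,v,zc)[:2] for v,u in np.argwhere(l==i)])
        (x,y),(w,h),a=cv2.minAreaRect((P*1000).astype(np.float32))
        if w<h: a+=90
        a=(a+90)%180-90
        out.append((x,y,a,w,h,ce[i])); print('full caps',np.round([x,y],1),'yaw',round(a,1),'size',round(w,1),round(h,1),'px',ce[i].round(0))
    return out
E
python3 -c "
from h import *
import pickle
d=pickle.load(open('c5.pkl','rb')); c=d['wrist']
print(len(fulls(c)))
fulls(d['side'])
print('fin B', onz(c,251,188,.082).round(4), 'fin A',onz(c,329,152,.082).round(4),'fin C',onz(c,189,156,.082).round(4))
save(c,'c5b.png',(150,110,370,270),3.6)
"
```

```text
full caps [ 504.2 -204. ] yaw -11.2 size 36.6 71.0 px [320. 197.]
full caps [ 507.8 -364.4] yaw 8.1 size 70.5 36.9 px [194. 199.]
full caps [ 560.7 -286.8] yaw 5.6 size 72.8 34.9 px [255. 238.]
3
full caps [ 502.3 -207.3] yaw -11.7 size 34.8 69.3 px [316. 241.]
full caps [ 559.5 -291.5] yaw 3.6 size 71.5 33.7 px [361. 250.]
full caps [ 506.2 -369.6] yaw 6.5 size 70.1 34.1 px [374. 286.]
fin B [ 0.4844 -0.2912  0.082 ] fin A [ 0.4414 -0.2036  0.082 ] fin C [ 0.4473 -0.3615  0.082 ]
```

View pics/c5b.png

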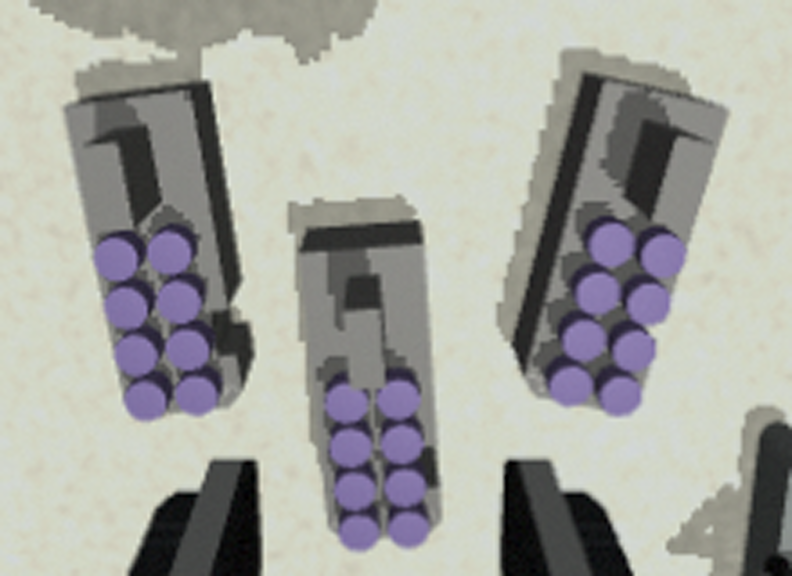

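```bash
python3 -c "
from h import *
import pickle
c=pickle.load(open('c5.pkl','rb'))['wrist']
q=lambda u,v,z: onz(c,150+u/3.6,110+v/3.6,z).round(4)
print('finB',q(365,345,.082),'tail mid z.04',q(363,237,.04),'A fin',q(676,178,.082),'C fin',q(112,180,.082))
print('A tail',q(585,75,.04),q(728,107,.04),'C tail',q(66,106,.04),q(207,84,.04), 'B',q(306,250,.04),q(421,243,.04))
print(proj(c,(.52,-.29,.082)),get_state()['time_s'])
"
```

```text
finB [ 0.5065 -0.2907  0.082 ] tail mid z.04 [ 0.4801 -0.2922  0.04  ] A fin [ 0.4498 -0.1929  0.082 ] C fin [ 0.4519 -0.3708  0.082 ]
A tail [ 0.4217 -0.2154  0.04  ] [ 0.4319 -0.1642  0.04  ] C tail [ 0.4335 -0.3968  0.04  ] [ 0.4259 -0.3466  0.04  ] B [ 0.4852 -0.313   0.04  ] [ 0.4822 -0.2711  0.04  ]
[251.93412123 216.35217993] 19.8333
```

```bash
python3 -c "
from h import *
rel(.451,-.193,.13,169)
"
```

```text
t 19.8 pos [ 0.4717 -0.2812  0.2512] ang -179.34 tilt [-0.0001  0.0009] w 0.0386 gf 0.0 F [ 0.2  0.6 -0.5]
  shift [0.0197 0.0883 0.1213] yaw 0.2035
```

{"fn": "drive_tool", "kwargs": {"moves": [{"x":0.01,"y":0.03,"z":0.01,"yaw":0.1},{"x":0.02,"y":0.06,"z":0.03,"yaw":0.2},{"x":0.021,"y":0.085,"z":0.06,"yaw":0.2},{"x":0.021,"y":0.093,"z":0.09,"yaw":0.2},{"x":0.021,"y":0.093,"z":0.11,"yaw":0.2},{"x":0.021,"y":0.093,"z":0.12,"yaw":0.2},{"x":0.021,"y":0.093,"z":0.12,"yaw":0.2},{"x":0.021,"y":0.093,"z":0.12,"yaw":0.2}]}}

```text
time_s: 20.5
ee_pos: [0.4496, -0.1875, 0.1312]
eef_rot: [-0.0, 0.093, 0.996, 0.0]
wrist_force: [-0.5, -0.2, 0.2]
grip_width: 0.0384
gripper_force: 0.0
```

```bash
python3 -c "
from h import *
rel(.451,-.193,.048,169)
c=cam('wrist'); fulls(c)
"
```

```text
t 20.5 pos [ 0.4496 -0.1875  0.1312] ang 169.34 tilt [-0.0008  0.0007] w 0.0384 gf 0.0 F [-0.5 -0.2  0.2]
  shift [-0.0025 -0.0052  0.0832] yaw 0.006
full caps [ 502.6 -201.5] yaw -11.4 size 34.9 73.8 px [250. 264.]
full caps [ 501.7 -360.8] yaw 7.7 size 63.5 44.3 px [ 83. 286.]
```

{"fn": "drive_tool", "kwargs": {"moves": [{"x":0,"y":-0.004,"z":0.02,"yaw":0},{"x":0,"y":-0.004,"z":0.04,"yaw":0},{"x":0,"y":-0.004,"z":0.06,"yaw":0},{"x":0,"y":-0.004,"z":0.075,"yaw":0},{"x":0,"y":-0.004,"z":0.082,"yaw":0},{"x":0,"y":-0.004,"z":0.082,"yaw":0},{"x":0,"y":-0.004,"z":0.082,"yaw":0},{"x":0,"y":-0.004,"z":0.082,"yaw":0}]}}

```text
time_s: 21.22
ee_pos: [0.4503, -0.1935, 0.0504]
eef_rot: [0.001, 0.094, 0.996, -0.001]
wrist_force: [0.4, 0.4, 0.5]
grip_width: 0.0384
gripper_force: 0.0
```

{"fn": "drive_tool", "kwargs": {"moves": [{"x":0,"y":0,"z":0,"yaw":0},{"x":0,"y":0,"z":0,"yaw":0},{"x":0,"y":0,"z":0,"yaw":0},{"x":0,"y":0,"z":0,"yaw":0},{"x":0,"y":0,"z":0,"yaw":0},{"x":0,"y":0,"z":0,"yaw":0},{"x":0,"y":0,"z":0,"yaw":0},{"x":0,"y":0,"z":0,"yaw":0}], "hand": 0, "newtons": 23}}

```text
time_s: 21.88
ee_pos: [0.4496, -0.193, 0.0499]
eef_rot: [0.001, 0.094, 0.996, -0.0]
wrist_force: [0.3, 1.3, 5.7]
grip_width: 0.0116
gripper_force: 28.4
```

{"fn": "drive_tool", "kwargs": {"moves": [{"x":0,"y":0,"z":-0.004,"yaw":0},{"x":0.0,"y":0,"z":-0.01,"yaw":0},{"x":0.0,"y":0.01,"z":-0.014,"yaw":-0.03},{"x":0,"y":0.02,"z":-0.014,"yaw":-0.08},{"x":0,"y":0.035,"z":-0.014,"yaw":-0.14},{"x":-0.005,"y":0.05,"z":-0.014,"yaw":-0.2},{"x":-0.01,"y":0.065,"z":-0.014,"yaw":-0.2},{"x":-0.01,"y":0.08,"z":-0.014,"yaw":-0.2}]}}

```text
time_s: 22.55
ee_pos: [0.4736, -0.1153, 0.0633]
eef_rot: [-0.001, -0.007, 1.0, -0.0]
wrist_force: [-5.0, 0.0, -2.5]
grip_width: 0.0114
gripper_force: 27.1
```

```bash
python3 -c "
from h import *
rel(.448,-.0815,.052,180.7)
c=cam('wrist'); fulls(c)
"
```

```text
t 22.6 pos [ 0.4736 -0.1153  0.0633] ang -179.21 tilt [-0.0018 -0.0003] w 0.0114 gf 27.1 F [-5.   0.  -2.5]
  shift [0.0251 0.0342 0.0113] yaw 0.0015
full caps [ 555.7 -280.1] yaw 5.0 size 73.8 47.8 px [ 25. 332.]
full caps [ 531.1 -121.2] yaw 0.5 size 23.6 10.1 px [245. 323.]
full caps [ 530.9 -106.7] yaw 1.0 size 23.6 10.8 px [265. 323.]
```

Nose drifted close to the wall tip (light 5 N touch); back off first, then align.

{"fn": "drive_tool", "kwargs": {"moves": [{"x":0.01,"y":0,"z":0,"yaw":0},{"x":0.025,"y":0,"z":0,"yaw":0},{"x":0.035,"y":0.003,"z":0,"yaw":0},{"x":0.035,"y":0.015,"z":0,"yaw":0},{"x":0.035,"y":0.028,"z":0,"yaw":0},{"x":0.035,"y":0.034,"z":0,"yaw":0},{"x":0.035,"y":0.034,"z":0.0,"yaw":0},{"x":0.035,"y":0.034,"z":0.0,"yaw":0}]}}

```text
time_s: 23.27
ee_pos: [0.4383, -0.0828, 0.0633]
eef_rot: [0.0, -0.006, 1.0, -0.0]
wrist_force: [0.1, 0.2, -2.9]
grip_width: 0.0116
gripper_force: 27.0
```

```bash
python3 -c "
from h import *
import pickle
rel(.44,-.0815,.05,180.7)
c=cam('wrist'); fulls(c,minA=60); pickle.dump(c,open('w6.pkl','wb'))
im=c['color'].copy()
L=np.array([np.sin(.012)*-1,1]) 
o=np.array([.6215,-.008]);y=.012;R=np.array([[np.cos(y),-np.sin(y)],[np.sin(y),np.cos(y)]])
for l in(-.072,0,.072):
  for e in(-.025,.025):
    for x in(-.084,-.03): 
      p=proj(c,[*(o+R@[x,l+e]),0]); cv2.circle(im,tuple(p.astype(int)),2,(255,0,0),-1)
cv2.imwrite('pics/w6.png',im[:,:,::-1])
"
```

```text
t 23.3 pos [ 0.4383 -0.0828  0.0633] ang -179.26 tilt [ 0.0003 -0.0004] w 0.0116 gf 27.0 F [ 0.1  0.2 -2.9]
  shift [-0.0017  0.0013  0.0133] yaw 0.0007
full caps [496.  -81.3] yaw -89.3 size 23.7 25.0 px [255. 323.]
full caps [ 545.6 -269. ] yaw -20.9 size 22.0 63.5 px [ 11. 360.]
```

View pics/w6.png

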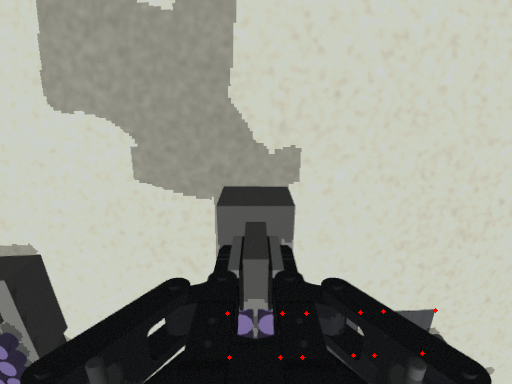

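Cassette hangs straight, centred at (255,240). Lower it to the bench and start sliding in.

{"fn": "drive_tool", "kwargs": {"moves": [{"x":0,"y":0.001,"z":0.006,"yaw":0},{"x":0,"y":0.001,"z":0.01,"yaw":0},{"x":0,"y":0.001,"z":0.013,"yaw":0},{"x":-0.01,"y":0.001,"z":0.013,"yaw":0},{"x":-0.02,"y":0.001,"z":0.013,"yaw":0},{"x":-0.03,"y":0.001,"z":0.013,"yaw":0},{"x":-0.04,"y":0.001,"z":0.013,"yaw":0},{"x":-0.045,"y":0.001,"z":0.013,"yaw":0}]}}

```text
time_s: 23.98
ee_pos: [0.4862, -0.0815, 0.0501]
eef_rot: [0.001, -0.006, 1.0, -0.0]
wrist_force: [0.7, -0.5, -3.1]
grip_width: 0.0118
gripper_force: 27.2
```

```bash
python3 -c "
from h import *
rel(.5905,-.080,.049,180.7)
"
```

```text
t 24.0 pos [ 0.4862 -0.0815  0.0501] ang -179.31 tilt [ 0.0025 -0.0005] w 0.0118 gf 27.2 F [ 0.7 -0.5 -3.1]
  shift [-0.1043  0.0003  0.0013] yaw -0.0001
```

{"fn": "drive_tool", "kwargs": {"moves": [{"x":-0.005,"y":0.0,"z":0.001,"yaw":0},{"x":-0.012,"y":0.0,"z":0.002,"yaw":0},{"x":-0.02,"y":0.0,"z":0.002,"yaw":0},{"x":-0.028,"y":0.0,"z":0.002,"yaw":0},{"x":-0.036,"y":0.0,"z":0.002,"yaw":0},{"x":-0.044,"y":0.0,"z":0.002,"yaw":0},{"x":-0.052,"y":0.0,"z":0.002,"yaw":0},{"x":-0.058,"y":0.0,"z":0.002,"yaw":0}]}}

```text
time_s: 24.65
ee_pos: [0.5362, -0.0797, 0.0489]
eef_rot: [-0.005, -0.006, 1.0, 0.0]
wrist_force: [-13.0, -0.1, 18.5]
grip_width: 0.0117
gripper_force: 31.2
```

{"fn": "drive_tool", "kwargs": {"moves": [{"x":-0.004,"y":0.0,"z":0.0,"yaw":0},{"x":-0.008,"y":0.0,"z":0.0,"yaw":0},{"x":-0.012,"y":0.0,"z":0.0,"yaw":0},{"x":-0.016,"y":0.0,"z":0.0,"yaw":0},{"x":-0.02,"y":0.0,"z":0.0,"yaw":0},{"x":-0.024,"y":0.0,"z":0.0,"yaw":0},{"x":-0.028,"y":0.0,"z":0.0,"yaw":0},{"x":-0.03,"y":0.0,"z":0.0,"yaw":0}]}}

```text
time_s: 25.32
ee_pos: [0.5641, -0.0797, 0.0489]
eef_rot: [-0.007, -0.006, 1.0, 0.0]
wrist_force: [-14.3, -1.5, 17.8]
grip_width: 0.0115
gripper_force: 31.1
```

```bash
python3 -c "
from h import *
rel(.5905,-.080,.049,180.7)
"
```

```text
t 25.3 pos [ 0.5641 -0.0797  0.0489] ang -179.26 tilt [-0.0134  0.0003] w 0.0115 gf 31.1 F [-14.3  -1.5  17.8]
  shift [-0.0264 -0.0006 -0.0004] yaw 0.0007
```

{"fn": "drive_tool", "kwargs": {"moves": [{"x":0,"y":0.0,"z":-0.0012,"yaw":0},{"x":-0.004,"y":0.0,"z":-0.0012,"yaw":0},{"x":-0.008,"y":0.0,"z":-0.0012,"yaw":0},{"x":-0.012,"y":0.0,"z":-0.0012,"yaw":0},{"x":-0.015,"y":0.0,"z":-0.0012,"yaw":0},{"x":-0.018,"y":0.0,"z":-0.0012,"yaw":0},{"x":-0.02,"y":0.0,"z":-0.0012,"yaw":0},{"x":-0.02,"y":0.0,"z":-0.0012,"yaw":0}]}}

```text
time_s: 25.98
ee_pos: [0.5917, -0.0794, 0.0491]
eef_rot: [-0.0, -0.006, 1.0, 0.0]
wrist_force: [-0.9, 0.3, -1.2]
grip_width: 0.0113
gripper_force: 28.4
```

```bash
python3 -c "
from h import *
rel(.5905,-.080,.049,180.7)
"
```

```text
t 26.0 pos [ 0.5917 -0.0794  0.0491] ang -179.28 tilt [-0.0007  0.0005] w 0.0113 gf 28.4 F [-0.9  0.3 -1.2]
  shift [ 0.0012 -0.0006  0.0001] yaw 0.0003
```

{"fn": "drive_tool", "kwargs": {"moves": [{"x":-0.001,"y":0.0,"z":0,"yaw":0},{"x":-0.002,"y":0.0,"z":0,"yaw":0},{"x":-0.003,"y":0.0,"z":0,"yaw":0},{"x":-0.003,"y":0.0,"z":0,"yaw":0},{"x":-0.003,"y":0.0,"z":0,"yaw":0},{"x":-0.003,"y":0.0,"z":0,"yaw":0},{"x":-0.003,"y":0.0,"z":0,"yaw":0},{"x":-0.003,"y":0.0,"z":0,"yaw":0}]}}

```text
time_s: 26.65
ee_pos: [0.592, -0.0794, 0.049]
eef_rot: [-0.002, -0.006, 1.0, 0.0]
wrist_force: [-4.8, -0.6, 1.0]
grip_width: 0.0115
gripper_force: 28.6
```

```bash
python3 -c "
from h import *
rel(.5905,-.080,.049,180.7)
"
```

```text
t 26.6 pos [ 0.592  -0.0794  0.049 ] ang -179.29 tilt [-0.0044  0.0005] w 0.0115 gf 28.6 F [-4.8 -0.6  1. ]
  shift [ 0.0015 -0.0006 -0.    ] yaw 0.0001
```

Holding in the detent at the same x as the empty had. Release, rise, and go to the next full.

{"fn": "drive_tool", "kwargs": {"moves": [{"x":0.002,"y":0.0,"z":0,"yaw":0},{"x":0.002,"y":0.0,"z":0,"yaw":0},{"x":0.002,"y":0.0,"z":0,"yaw":0},{"x":0.002,"y":0.0,"z":0,"yaw":0},{"x":0.002,"y":0.0,"z":-0.02,"yaw":0},{"x":0.002,"y":0.0,"z":-0.05,"yaw":0},{"x":0.002,"y":0.0,"z":-0.085,"yaw":0},{"x":0.015,"y":-0.02,"z":-0.1,"yaw":0}], "hand": 0.45}}

```text
time_s: 27.32
ee_pos: [0.5849, -0.0982, 0.1539]
eef_rot: [0.005, -0.007, 1.0, -0.0]
wrist_force: [1.0, -0.5, 0.9]
grip_width: 0.0386
gripper_force: 0.0
```

{"fn": "drive_tool", "kwargs": {"moves": [{"x":0.02,"y":-0.035,"z":-0.01,"yaw":0},{"x":0.05,"y":-0.06,"z":-0.02,"yaw":0},{"x":0.08,"y":-0.085,"z":-0.02,"yaw":0},{"x":0.1,"y":-0.11,"z":-0.02,"yaw":0},{"x":0.1,"y":-0.14,"z":-0.02,"yaw":0},{"x":0.09,"y":-0.17,"z":-0.02,"yaw":0},{"x":0.08,"y":-0.185,"z":-0.02,"yaw":-0.05},{"x":0.08,"y":-0.19,"z":-0.02,"yaw":-0.05}]}}

```text
time_s: 27.98
ee_pos: [0.5046, -0.2948, 0.1701]
eef_rot: [0.002, -0.031, 1.0, -0.002]
wrist_force: [-0.3, 0.6, 1.1]
grip_width: 0.0386
gripper_force: 0.0
```

```bash
cat >> h.py <<'E'
def finof(f):
    t=np.radians(f[2] if abs(f[2])<45 else f[2]-90*np.sign(f[2])); x,y=f[0]/1000-.054*np.cos(t),f[1]/1000-.054*np.sin(t); return x,y
E
python3 -c "
from h import *
rel(.507,-.2905,.15,184.2)
c=cam('wrist')
for f in fulls(c): print(np.round(finof(f),4))
"
```

```text
t 28.0 pos [ 0.5046 -0.2948  0.1701] ang -176.49 tilt [ 0.0045 -0.0032] w 0.0386 gf 0.0 F [-0.3  0.6  1.1]
  shift [-0.0026  0.0042  0.0201] yaw -0.0121
full caps [ 508.3 -364.3] yaw 7.2 size 70.6 36.5 px [182. 190.]
full caps [ 560.8 -287.2] yaw 4.9 size 73.4 34.5 px [259. 245.]
full caps [622.7 -85.4] yaw 51.0 size 48.5 25.8 px [432. 300.]
[ 0.4547 -0.371 ]
[ 0.507  -0.2918]
[ 0.5807 -0.0514]
```

{"fn": "drive_tool", "kwargs": {"moves": [{"x":-0.002,"y":0.003,"z":0.03,"yaw":-0.013},{"x":-0.002,"y":0.003,"z":0.06,"yaw":-0.013},{"x":-0.002,"y":0.003,"z":0.09,"yaw":-0.013},{"x":-0.002,"y":0.003,"z":0.11,"yaw":-0.013},{"x":-0.002,"y":0.003,"z":0.121,"yaw":-0.013},{"x":-0.002,"y":0.003,"z":0.121,"yaw":-0.013},{"x":-0.002,"y":0.003,"z":0.121,"yaw":-0.013},{"x":-0.002,"y":0.003,"z":0.121,"yaw":-0.013}]}}

```text
time_s: 28.7
ee_pos: [0.5048, -0.288, 0.0497]
eef_rot: [0.001, -0.038, 0.999, -0.001]
wrist_force: [0.6, 0.1, -0.3]
grip_width: 0.0383
gripper_force: 0.0
```

{"fn": "drive_tool", "kwargs": {"moves": [{"x":0,"y":0,"z":0,"yaw":0},{"x":0,"y":0,"z":0,"yaw":0},{"x":0,"y":0,"z":0,"yaw":0},{"x":0,"y":0,"z":0,"yaw":0},{"x":0,"y":0,"z":0,"yaw":0},{"x":0,"y":0,"z":0,"yaw":0},{"x":0,"y":0,"z":0,"yaw":0},{"x":0,"y":0,"z":0,"yaw":0}], "hand": 0, "newtons": 23}}

```text
time_s: 29.37
ee_pos: [0.5046, -0.2885, 0.0496]
eef_rot: [0.001, -0.037, 0.999, -0.001]
wrist_force: [-0.5, -0.2, 6.4]
grip_width: 0.0116
gripper_force: 25.8
```

```bash
python3 -c "
from h import *
rel(.44,-.2905,.061,180.7)
"
```

```text
t 29.4 pos [ 0.5046 -0.2885  0.0496] ang -175.72 tilt [ 0.002  -0.0014] w 0.0116 gf 25.8 F [-0.5 -0.2  6.4]
  shift [ 0.0645  0.0028 -0.0116] yaw 0.0626
```

{"fn": "drive_tool", "kwargs": {"moves": [{"x":0,"y":0,"z":-0.005,"yaw":0},{"x":0.005,"y":0,"z":-0.01,"yaw":0},{"x":0.018,"y":0.001,"z":-0.012,"yaw":0.015},{"x":0.032,"y":0.002,"z":-0.012,"yaw":0.03},{"x":0.046,"y":0.003,"z":-0.012,"yaw":0.045},{"x":0.058,"y":0.003,"z":-0.012,"yaw":0.063},{"x":0.064,"y":0.003,"z":-0.012,"yaw":0.063},{"x":0.064,"y":0.003,"z":-0.012,"yaw":0.063}]}}

```text
time_s: 30.03
ee_pos: [0.4372, -0.2889, 0.0601]
eef_rot: [-0.001, -0.005, 1.0, 0.001]
wrist_force: [-1.0, -0.0, -3.4]
grip_width: 0.0116
gripper_force: 24.4
```

{"fn": "drive_tool", "kwargs": {"moves": [{"x":0,"y":0.02,"z":0,"yaw":0},{"x":0,"y":0.055,"z":0,"yaw":0},{"x":0,"y":0.095,"z":0,"yaw":0},{"x":0,"y":0.135,"z":0,"yaw":0},{"x":0,"y":0.175,"z":0,"yaw":0},{"x":0,"y":0.21,"z":0,"yaw":0},{"x":0,"y":0.24,"z":0,"yaw":0},{"x":0,"y":0.255,"z":0,"yaw":0}]}}

```text
time_s: 30.7
ee_pos: [0.4364, -0.0314, 0.0605]
eef_rot: [0.0, -0.007, 1.0, 0.001]
wrist_force: [-0.6, 0.3, -3.5]
grip_width: 0.0119
gripper_force: 24.4
```

```bash
python3 -c "
from h import *
rel(.44,-.010,.0495,180.7)
c=cam('wrist'); fulls(c,minA=60)
"
```

```text
t 30.7 pos [ 0.4364 -0.0314  0.0605] ang -179.19 tilt [0.     0.0012] w 0.0119 gf 24.4 F [-0.6  0.3 -3.5]
  shift [-0.0039  0.0213  0.011 ] yaw 0.0018
full caps [491.9 -29.8] yaw -89.3 size 22.4 24.6 px [255. 324.]
```

{"fn": "drive_tool", "kwargs": {"moves": [{"x":0,"y":0.01,"z":0,"yaw":0},{"x":0,"y":0.018,"z":0,"yaw":0},{"x":0,"y":0.0205,"z":0.005,"yaw":0},{"x":0,"y":0.0205,"z":0.01,"yaw":0},{"x":-0.008,"y":0.0205,"z":0.012,"yaw":0},{"x":-0.018,"y":0.0205,"z":0.012,"yaw":0},{"x":-0.03,"y":0.0205,"z":0.012,"yaw":0},{"x":-0.042,"y":0.0205,"z":0.012,"yaw":0}]}}

```text
time_s: 31.42
ee_pos: [0.4756, -0.0143, 0.048]
eef_rot: [-0.003, -0.005, 1.0, 0.0]
wrist_force: [-2.0, 1.2, 0.8]
grip_width: 0.0117
gripper_force: 26.6
```

{"fn": "drive_tool", "kwargs": {"moves": [{"x":-0.006,"y":0,"z":0,"yaw":0},{"x":-0.012,"y":0,"z":0,"yaw":0},{"x":-0.02,"y":0,"z":0,"yaw":0},{"x":-0.026,"y":0,"z":0,"yaw":0},{"x":-0.032,"y":0,"z":0,"yaw":0},{"x":-0.038,"y":0,"z":0,"yaw":0},{"x":-0.044,"y":0,"z":0,"yaw":0},{"x":-0.05,"y":0,"z":0,"yaw":0}]}}

```text
time_s: 32.08
ee_pos: [0.5215, -0.012, 0.0474]
eef_rot: [-0.007, -0.006, 1.0, 0.001]
wrist_force: [-11.5, 6.7, 10.8]
grip_width: 0.0115
gripper_force: 29.0
```

```bash
python3 -c "
from h import *
rel(.59,-.0095,.0495,180.7)
"
```

```text
t 32.1 pos [ 0.5215 -0.012   0.0474] ang -179.35 tilt [-0.0135  0.0027] w 0.0115 gf 29.0 F [-11.5   6.7  10.8]
  shift [-0.0685  0.0017 -0.003 ] yaw -0.0009
```

{"fn": "drive_tool", "kwargs": {"moves": [{"x":0,"y":0.0015,"z":-0.0012,"yaw":0},{"x":-0.005,"y":0.002,"z":-0.0012,"yaw":0},{"x":-0.012,"y":0.002,"z":-0.0012,"yaw":0},{"x":-0.019,"y":0.002,"z":-0.0012,"yaw":0},{"x":-0.026,"y":0.002,"z":-0.0012,"yaw":0},{"x":-0.032,"y":0.002,"z":-0.0012,"yaw":0},{"x":-0.038,"y":0.002,"z":-0.0012,"yaw":0},{"x":-0.042,"y":0.002,"z":-0.0012,"yaw":0}]}}

```text
time_s: 32.75
ee_pos: [0.5708, -0.0106, 0.0492]
eef_rot: [-0.001, -0.006, 1.0, -0.0]
wrist_force: [-2.2, 0.5, -4.1]
grip_width: 0.0116
gripper_force: 26.5
```

```bash
python3 -c "
from h import *
rel(.59,-.0095,.0495,180.7)
"
```

```text
t 32.8 pos [ 0.5708 -0.0106  0.0492] ang -179.31 tilt [-0.001  -0.0001] w 0.0116 gf 26.5 F [-2.2  0.5 -4.1]
  shift [-0.0192  0.0009 -0.0003] yaw -0.0002
```

{"fn": "drive_tool", "kwargs": {"moves": [{"x":-0.003,"y":0,"z":0,"yaw":0},{"x":-0.006,"y":0,"z":0,"yaw":0},{"x":-0.009,"y":0,"z":0,"yaw":0},{"x":-0.012,"y":0,"z":0,"yaw":0},{"x":-0.015,"y":0,"z":0,"yaw":0},{"x":-0.017,"y":0,"z":0,"yaw":0},{"x":-0.017,"y":0,"z":0,"yaw":0},{"x":-0.017,"y":0,"z":0,"yaw":0}]}}

```text
time_s: 33.42
ee_pos: [0.5883, -0.0103, 0.0499]
eef_rot: [0.001, -0.006, 1.0, -0.0]
wrist_force: [-0.1, -0.3, -3.0]
grip_width: 0.0117
gripper_force: 26.5
```

```bash
python3 -c "
from h import *
rel(.59,-.0095,.0495,180.7)
"
```

```text
t 33.4 pos [ 0.5883 -0.0103  0.0499] ang -179.3 tilt [ 0.0016 -0.0001] w 0.0117 gf 26.5 F [-0.1 -0.3 -3. ]
  shift [-0.0017  0.0008  0.0004] yaw 0.0
```

{"fn": "drive_tool", "kwargs": {"moves": [{"x":0,"y":0,"z":0.001,"yaw":0},{"x":-0.001,"y":0,"z":0.001,"yaw":0},{"x":-0.002,"y":0,"z":0.001,"yaw":0},{"x":-0.003,"y":0,"z":0.001,"yaw":0},{"x":-0.003,"y":0,"z":0.001,"yaw":0},{"x":-0.003,"y":0,"z":0.001,"yaw":0},{"x":-0.003,"y":0,"z":0.001,"yaw":0},{"x":-0.003,"y":0,"z":0.001,"yaw":0}]}}

```text
time_s: 34.08
ee_pos: [0.5903, -0.0102, 0.0485]
eef_rot: [-0.0, -0.006, 1.0, -0.0]
wrist_force: [-0.3, -0.6, -3.2]
grip_width: 0.0114
gripper_force: 26.6
```

```bash
python3 -c "
from h import *
rel(.59,-.0095,.0495,180.7)
"
```

```text
t 34.1 pos [ 0.5903 -0.0102  0.0485] ang -179.31 tilt [-0.0002 -0.    ] w 0.0114 gf 26.6 F [-0.3 -0.6 -3.2]
  shift [ 0.0003  0.0007 -0.001 ] yaw -0.0001
```

{"fn": "drive_tool", "kwargs": {"moves": [{"x":0,"y":0,"z":0.001,"yaw":0},{"x":-0.001,"y":0,"z":0.001,"yaw":0},{"x":-0.002,"y":0,"z":0.001,"yaw":0},{"x":-0.003,"y":0,"z":0.001,"yaw":0},{"x":-0.003,"y":0,"z":0.001,"yaw":0},{"x":-0.003,"y":0,"z":0.001,"yaw":0},{"x":-0.003,"y":0,"z":0.001,"yaw":0},{"x":-0.003,"y":0,"z":0.001,"yaw":0}]}}

```text
time_s: 34.75
ee_pos: [0.5908, -0.0102, 0.0475]
eef_rot: [-0.002, -0.006, 1.0, -0.0]
wrist_force: [-6.5, -0.6, 3.6]
grip_width: 0.0119
gripper_force: 27.5
```

```bash
python3 -c "
from h import *
rel(.59,-.0095,.0495,180.7)
"
```

```text
t 34.8 pos [ 0.5908 -0.0102  0.0475] ang -179.29 tilt [-0.0049 -0.0001] w 0.0119 gf 27.5 F [-6.5 -0.6  3.6]
  shift [ 0.0008  0.0007 -0.002 ] yaw 0.0002
```

Test the detent by gently pulling back.

{"fn": "drive_tool", "kwargs": {"moves": [{"x":0.002,"y":0,"z":0,"yaw":0},{"x":0.004,"y":0,"z":0,"yaw":0},{"x":0.006,"y":0,"z":0,"yaw":0},{"x":0.006,"y":0,"z":0,"yaw":0},{"x":0.006,"y":0,"z":0,"yaw":0},{"x":0.006,"y":0,"z":0,"yaw":0},{"x":0.006,"y":0,"z":0,"yaw":0},{"x":0.006,"y":0,"z":0,"yaw":0}]}}

```text
time_s: 35.42
ee_pos: [0.5879, -0.0102, 0.0476]
eef_rot: [0.0, -0.006, 1.0, 0.0]
wrist_force: [0.3, 0.6, -2.9]
grip_width: 0.0115
gripper_force: 26.6
```

```bash
python3 -c "
from h import *
rel(.59,-.0095,.0495,180.7)
"
```

```text
t 35.4 pos [ 0.5879 -0.0102  0.0476] ang -179.31 tilt [0.0007 0.    ] w 0.0115 gf 26.6 F [ 0.3  0.6 -2.9]
  shift [-0.0021  0.0007 -0.0019] yaw -0.0001
```

```bash
python3 -c "
from h import *
import pickle
d={n:cam(n) for n in('wrist','top','side')}; pickle.dump(d,open('c7.pkl','wb'))
out=np.zeros((600,800,3),np.uint8)
def put(n,x0,y0,w,h,X,Y,W,H): out[Y:Y+H,X:X+W]=cv2.convertScaleAbs(cv2.resize(d[n]['color'][y0:y0+h,x0:x0+w,::-1],(W,H),interpolation=cv2.INTER_CUBIC),alpha=1.2)
put('wrist',130,150,250,234,0,0,400,374)
put('side',210,120,160,120,400,0,400,300)
put('top',175,80,160,120,400,300,400,300)
cv2.imwrite('pics/c7.png',out)
"
```

```text
(no output)
```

View pics/c7.png

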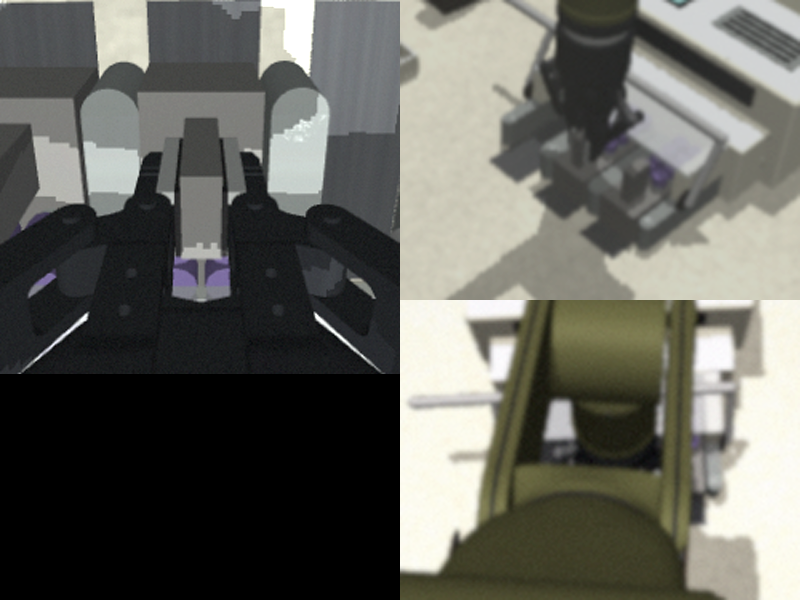

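The picture shows the cassette well in the lane, its tail edge about level with lane 0's. Test the detent a bit further back.

{"fn": "drive_tool", "kwargs": {"moves": [{"x":0.001,"y":0,"z":0.001,"yaw":0},{"x":0.002,"y":0,"z":0.002,"yaw":0},{"x":0.003,"y":0,"z":0.002,"yaw":0},{"x":0.003,"y":0,"z":0.002,"yaw":0},{"x":0.003,"y":0,"z":0.002,"yaw":0},{"x":0.003,"y":0,"z":0.002,"yaw":0},{"x":0.003,"y":0,"z":0.002,"yaw":0},{"x":0.003,"y":0,"z":0.002,"yaw":0}]}}

```text
time_s: 36.23
ee_pos: [0.5876, -0.0103, 0.0477]
eef_rot: [0.003, -0.006, 1.0, -0.0]
wrist_force: [3.5, 1.8, 5.6]
grip_width: 0.0114
gripper_force: 27.9
```

```bash
python3 -c "
from h import *
rel(.59,-.0095,.0495,180.7)
"
```

```text
t 36.2 pos [ 0.5876 -0.0103  0.0477] ang -179.31 tilt [ 0.0068 -0.0002] w 0.0114 gf 27.9 F [3.5 1.8 5.6]
  shift [-0.0024  0.0008 -0.0018] yaw -0.0002
```

{"fn": "drive_tool", "kwargs": {"moves": [{"x":0.001,"y":0,"z":-0.001,"yaw":0},{"x":0.001,"y":0,"z":-0.002,"yaw":0},{"x":0.002,"y":0,"z":-0.002,"yaw":0},{"x":0.002,"y":0,"z":-0.002,"yaw":0},{"x":0.002,"y":0,"z":-0.002,"yaw":0},{"x":0.002,"y":0,"z":-0.002,"yaw":0},{"x":0.002,"y":0,"z":-0.002,"yaw":0},{"x":0.002,"y":0,"z":-0.002,"yaw":0}]}}

```text
time_s: 36.9
ee_pos: [0.5828, -0.0104, 0.0476]
eef_rot: [0.0, -0.006, 1.0, -0.0]
wrist_force: [3.3, 1.0, -2.5]
grip_width: 0.0117
gripper_force: 26.7
```

```bash
python3 -c "
from h import *
rel(.59,-.0095,.0495,180.7)
"
```

```text
t 36.9 pos [ 0.5828 -0.0104  0.0476] ang -179.31 tilt [ 0.0006 -0.0001] w 0.0117 gf 26.7 F [ 3.3  1.  -2.5]
  shift [-0.0072  0.0008 -0.0019] yaw -0.0001
```

At 0.583 the detent pulls the cassette forward by 3 N, and 0.588–0.590 is force-free with the stop felt at 0.591. Home is about 0.589, so go there, set down and release.

{"fn": "drive_tool", "kwargs": {"moves": [{"x":-0.002,"y":0,"z":0,"yaw":0},{"x":-0.004,"y":0,"z":0,"yaw":0},{"x":-0.0065,"y":0,"z":0,"yaw":0},{"x":-0.0065,"y":0,"z":0.001,"yaw":0},{"x":-0.0065,"y":0,"z":0.0015,"yaw":0},{"x":-0.0065,"y":0,"z":0.0015,"yaw":0},{"x":-0.0065,"y":0,"z":0.0015,"yaw":0},{"x":-0.0065,"y":0,"z":0.0015,"yaw":0}]}}

```text
time_s: 37.57
ee_pos: [0.5839, -0.0102, 0.0473]
eef_rot: [-0.004, -0.006, 1.0, 0.0]
wrist_force: [-10.6, -0.0, 18.1]
grip_width: 0.0117
gripper_force: 29.7
```

```bash
python3 -c "
from h import *
rel(.59,-.0095,.0495,180.7)
"
```

```text
t 37.6 pos [ 0.5839 -0.0102  0.0473] ang -179.3 tilt [-0.0085 -0.    ] w 0.0117 gf 29.7 F [-10.6  -0.   18.1]
  shift [-0.0061  0.0006 -0.0022] yaw 0.0
```

{"fn": "drive_tool", "kwargs": {"moves": [{"x":0,"y":0,"z":-0.001,"yaw":0},{"x":0,"y":0,"z":-0.0015,"yaw":0},{"x":0,"y":0,"z":-0.0015,"yaw":0},{"x":0,"y":0,"z":-0.0015,"yaw":0},{"x":0,"y":0,"z":-0.0015,"yaw":0},{"x":0,"y":0,"z":-0.0015,"yaw":0},{"x":0,"y":0,"z":-0.0015,"yaw":0},{"x":0,"y":0,"z":-0.0015,"yaw":0}]}}

```text
time_s: 38.23
ee_pos: [0.5867, -0.0101, 0.0473]
eef_rot: [-0.002, -0.006, 1.0, 0.0]
wrist_force: [-4.2, 0.2, 6.1]
grip_width: 0.0117
gripper_force: 27.9
```

```bash
python3 -c "
from h import *
rel(.59,-.0095,.0495,180.7)
"
```

```text
t 38.2 pos [ 0.5867 -0.0101  0.0473] ang -179.3 tilt [-0.0045  0.0002] w 0.0117 gf 27.9 F [-4.2  0.2  6.1]
  shift [-0.0033  0.0006 -0.0022] yaw -0.0
```

{"fn": "drive_tool", "kwargs": {"moves": [{"x":0,"y":0,"z":-0.001,"yaw":0},{"x":-0.001,"y":0,"z":-0.001,"yaw":0},{"x":-0.002,"y":0,"z":-0.001,"yaw":0},{"x":-0.002,"y":0,"z":-0.001,"yaw":0},{"x":-0.002,"y":0,"z":-0.001,"yaw":0},{"x":-0.002,"y":0,"z":-0.001,"yaw":0},{"x":-0.002,"y":0,"z":-0.001,"yaw":0},{"x":-0.002,"y":0,"z":-0.001,"yaw":0}]}}

```text
time_s: 38.9
ee_pos: [0.5908, -0.0102, 0.0483]
eef_rot: [-0.0, -0.006, 1.0, 0.0]
wrist_force: [0.4, 0.3, -2.9]
grip_width: 0.0114
gripper_force: 26.5
```

```bash
python3 -c "
from h import *
rel(.59,-.0095,.0495,180.7)
"
```

```text
t 38.9 pos [ 0.5908 -0.0102  0.0483] ang -179.31 tilt [-0.0004  0.0001] w 0.0114 gf 26.5 F [ 0.4  0.3 -2.9]
  shift [ 0.0008  0.0007 -0.0012] yaw -0.0001
```

{"fn": "drive_tool", "kwargs": {"moves": [{"x":-0.001,"y":0,"z":0,"yaw":0},{"x":-0.002,"y":0,"z":0,"yaw":0},{"x":-0.003,"y":0,"z":0,"yaw":0},{"x":-0.003,"y":0,"z":0,"yaw":0},{"x":-0.003,"y":0,"z":0,"yaw":0},{"x":-0.003,"y":0,"z":0,"yaw":0},{"x":-0.003,"y":0,"z":0,"yaw":0},{"x":-0.003,"y":0,"z":0,"yaw":0}]}}

```text
time_s: 39.57
ee_pos: [0.591, -0.0102, 0.0484]
eef_rot: [-0.003, -0.006, 1.0, -0.0]
wrist_force: [-7.3, -0.1, 0.7]
grip_width: 0.0113
gripper_force: 27.2
```

```bash
python3 -c "
from h import *
rel(.59,-.0095,.0495,180.7)
"
```

```text
t 39.6 pos [ 0.591  -0.0102  0.0484] ang -179.29 tilt [-0.0053 -0.0001] w 0.0113 gf 27.2 F [-7.3 -0.1  0.7]
  shift [ 0.001   0.0007 -0.0011] yaw 0.0002
```

Firm stop at 0.591 (end stop), so home is 0.589. Back off to it, release and go to the last full.

{"fn": "drive_tool", "kwargs": {"moves": [{"x":0.002,"y":0,"z":0,"yaw":0},{"x":0.004,"y":0,"z":0,"yaw":0},{"x":0.0045,"y":0,"z":0,"yaw":0},{"x":0.0045,"y":0,"z":0,"yaw":0},{"x":0.0045,"y":0,"z":0.001,"yaw":0},{"x":0.0045,"y":0,"z":0.001,"yaw":0},{"x":0.0045,"y":0,"z":0.001,"yaw":0},{"x":0.0045,"y":0,"z":0.001,"yaw":0}]}}

```text
time_s: 40.23
ee_pos: [0.5901, -0.0102, 0.0477]
eef_rot: [0.001, -0.006, 1.0, -0.0]
wrist_force: [0.8, 1.3, -2.6]
grip_width: 0.0114
gripper_force: 26.6
```

```bash
python3 -c "
from h import *
rel(.59,-.0095,.0495,180.7)
"
```

```text
t 40.2 pos [ 0.5901 -0.0102  0.0477] ang -179.3 tilt [ 0.0012 -0.    ] w 0.0114 gf 26.6 F [ 0.8  1.3 -2.6]
  shift [ 0.0001  0.0007 -0.0018] yaw -0.0001
```

{"fn": "drive_tool", "kwargs": {"moves": [{"x":0,"y":0.0,"z":0,"yaw":0},{"x":0,"y":0.0,"z":0,"yaw":0},{"x":0,"y":0.0,"z":0,"yaw":0},{"x":0,"y":0.0,"z":0,"yaw":0},{"x":0,"y":0.0,"z":-0.02,"yaw":0},{"x":0,"y":0.0,"z":-0.05,"yaw":0},{"x":0,"y":0.0,"z":-0.085,"yaw":0},{"x":0.015,"y":-0.02,"z":-0.12,"yaw":0}], "hand": 0.45}}

```text
time_s: 40.9
ee_pos: [0.5773, -0.0278, 0.1678]
eef_rot: [0.001, -0.007, 1.0, 0.001]
wrist_force: [0.9, -0.5, -0.1]
grip_width: 0.0384
gripper_force: 0.0
```

{"fn": "drive_tool", "kwargs": {"moves": [{"x":0.03,"y":-0.025,"z":-0.01,"yaw":0},{"x":0.06,"y":-0.05,"z":-0.02,"yaw":0},{"x":0.09,"y":-0.075,"z":-0.02,"yaw":0},{"x":0.11,"y":-0.1,"z":-0.02,"yaw":0},{"x":0.115,"y":-0.13,"z":-0.02,"yaw":-0.05},{"x":0.12,"y":-0.17,"z":-0.02,"yaw":-0.1},{"x":0.12,"y":-0.21,"z":-0.02,"yaw":-0.1},{"x":0.12,"y":-0.25,"z":-0.02,"yaw":-0.1}]}}

```text
time_s: 41.57
ee_pos: [0.4574, -0.2828, 0.1871]
eef_rot: [0.0, -0.056, 0.998, -0.0]
wrist_force: [0.7, -0.4, -0.2]
grip_width: 0.0388
gripper_force: 0.0
```

```bash
python3 -c "
from h import *
import pickle
rel(.454,-.3705,.18,186)
d={n:cam(n) for n in('wrist','top','side')}; pickle.dump(d,open('c8.pkl','wb'))
for f in fulls(d['wrist']): print(np.round(finof(f),4))
fulls(d['side']); fulls(d['top'],minA=60)
"
```

```text
t 41.6 pos [ 0.4574 -0.2828  0.1871] ang -173.57 tilt [ 0.0008 -0.0005] w 0.0388 gf 0.0 F [ 0.7 -0.4 -0.2]
  shift [ 0.0132 -0.0868  0.0071] yaw 0.0075
full caps [ 507.2 -364.2] yaw 6.9 size 71.8 37.0 px [174. 223.]
full caps [617.3 -13.4] yaw 53.4 size 52.7 17.2 px [447. 328.]
[ 0.4536 -0.3707]
[0.574  0.0188]
full caps [ 505.5 -369.5] yaw 7.8 size 72.0 33.3 px [374. 286.]
full caps [617.8 -10.6] yaw 88.4 size 34.6 13.8 px [261. 137.]
full caps [618.8 -79.8] yaw 88.6 size 34.6 13.8 px [287. 136.]
```

Both loaded cassettes sit equally deep (caps x 0.6188/0.6178, which fits the 0.7° bay yaw). Now the last full.

{"fn": "drive_tool", "kwargs": {"moves": [{"x":0.013,"y":-0.035,"z":0,"yaw":0},{"x":0.013,"y":-0.07,"z":0.015,"yaw":0},{"x":0.013,"y":-0.087,"z":0.04,"yaw":0},{"x":0.013,"y":-0.087,"z":0.075,"yaw":0},{"x":0.013,"y":-0.087,"z":0.11,"yaw":0},{"x":0.013,"y":-0.087,"z":0.13,"yaw":0},{"x":0.013,"y":-0.087,"z":0.137,"yaw":0},{"x":0.013,"y":-0.087,"z":0.137,"yaw":0}]}}

```text
time_s: 42.38
ee_pos: [0.4538, -0.3668, 0.0475]
eef_rot: [-0.002, -0.056, 0.998, 0.002]
wrist_force: [0.1, 0.0, -0.3]
grip_width: 0.0385
gripper_force: 0.0
```

```bash
python3 -c "
from h import *
rel(.4536,-.3705,.0495,186.4)
"
```

```text
t 42.4 pos [ 0.4538 -0.3668  0.0475] ang -173.53 tilt [-0.0037  0.0038] w 0.0385 gf 0.0 F [ 0.1  0.  -0.3]
  shift [ 0.0006 -0.0037 -0.002 ] yaw 0.0013
```

{"fn": "drive_tool", "kwargs": {"moves": [{"x":0,"y":0,"z":0,"yaw":0},{"x":0,"y":0,"z":0,"yaw":0},{"x":0,"y":0,"z":0,"yaw":0},{"x":0,"y":0,"z":0,"yaw":0},{"x":0,"y":0,"z":0,"yaw":0},{"x":0,"y":0,"z":0,"yaw":0},{"x":0,"y":0,"z":0,"yaw":0},{"x":0,"y":0,"z":0,"yaw":0}], "hand": 0, "newtons": 23}}

```text
time_s: 43.05
ee_pos: [0.4556, -0.3697, 0.0507]
eef_rot: [0.001, -0.056, 0.998, -0.001]
wrist_force: [-0.4, -1.3, 6.0]
grip_width: 0.0118
gripper_force: 27.6
```

{"fn": "drive_tool", "kwargs": {"moves": [{"x":0,"y":0,"z":-0.005,"yaw":0},{"x":0,"y":0,"z":-0.012,"yaw":0},{"x":0,"y":0.005,"z":-0.012,"yaw":0.02},{"x":0,"y":0.015,"z":-0.012,"yaw":0.04},{"x":0,"y":0.025,"z":-0.012,"yaw":0.06},{"x":0,"y":0.035,"z":-0.012,"yaw":0.08},{"x":0,"y":0.04,"z":-0.012,"yaw":0.1},{"x":0,"y":0.04,"z":-0.012,"yaw":0.1}]}}

```text
time_s: 43.72
ee_pos: [0.4494, -0.3275, 0.0613]
eef_rot: [-0.001, -0.006, 1.0, 0.001]
wrist_force: [-0.3, 0.1, -2.7]
grip_width: 0.0114
gripper_force: 26.3
```

```bash
python3 -c "
from h import *
rel(.44,.0607,.061,180.7)
"
```

```text
t 43.7 pos [ 0.4494 -0.3275  0.0613] ang -179.28 tilt [-0.0021  0.0021] w 0.0114 gf 26.3 F [-0.3  0.1 -2.7]
  shift [0.0045 0.3882 0.0011] yaw 0.0003
```

{"fn": "drive_tool", "kwargs": {"moves": [{"x":0.005,"y":0.02,"z":0,"yaw":0},{"x":0.005,"y":0.055,"z":0,"yaw":0},{"x":0.005,"y":0.095,"z":0,"yaw":0},{"x":0.005,"y":0.135,"z":0,"yaw":0},{"x":0.005,"y":0.175,"z":0,"yaw":0},{"x":0.005,"y":0.215,"z":0,"yaw":0},{"x":0.005,"y":0.255,"z":0,"yaw":0},{"x":0.005,"y":0.285,"z":0,"yaw":0}]}}

```text
time_s: 44.38
ee_pos: [0.4413, -0.0421, 0.0616]
eef_rot: [-0.0, -0.006, 1.0, 0.0]
wrist_force: [-0.3, 0.4, -3.1]
grip_width: 0.0115
gripper_force: 26.3
```

{"fn": "drive_tool", "kwargs": {"moves": [{"x":0,"y":0.03,"z":0,"yaw":0},{"x":0,"y":0.06,"z":0,"yaw":0},{"x":0,"y":0.085,"z":0,"yaw":0},{"x":0,"y":0.1,"z":0,"yaw":0},{"x":0,"y":0.103,"z":0,"yaw":0},{"x":0,"y":0.103,"z":0,"yaw":0},{"x":0,"y":0.103,"z":0,"yaw":0},{"x":0,"y":0.103,"z":0,"yaw":0}]}}

```text
time_s: 45.05
ee_pos: [0.441, 0.0577, 0.0615]
eef_rot: [0.0, -0.006, 1.0, -0.0]
wrist_force: [-0.2, 0.5, -3.5]
grip_width: 0.0115
gripper_force: 26.3
```

```bash
python3 -c "
from h import *
rel(.44,.0605,.0495,180.7)
c=cam('wrist'); fulls(c,minA=60)
"
```

```text
t 45.0 pos [0.441  0.0577 0.0615] ang -179.34 tilt [ 0.     -0.0004] w 0.0115 gf 26.3 F [-0.2  0.5 -3.5]
  shift [0.001  0.0029 0.012 ] yaw -0.0007
full caps [494.9  59.5] yaw -2.2 size 24.8 29.5 px [255. 321.]
```

{"fn": "drive_tool", "kwargs": {"moves": [{"x":0,"y":0.003,"z":0.004,"yaw":0},{"x":0,"y":0.003,"z":0.008,"yaw":0},{"x":0,"y":0.003,"z":0.011,"yaw":0},{"x":-0.008,"y":0.003,"z":0.011,"yaw":0},{"x":-0.018,"y":0.003,"z":0.011,"yaw":0},{"x":-0.028,"y":0.003,"z":0.011,"yaw":0},{"x":-0.036,"y":0.003,"z":0.011,"yaw":0},{"x":-0.042,"y":0.003,"z":0.011,"yaw":0}]}}

```text
time_s: 45.77
ee_pos: [0.4828, 0.0618, 0.0503]
eef_rot: [-0.0, -0.006, 1.0, -0.0]
wrist_force: [-1.9, 0.3, -0.0]
grip_width: 0.0119
gripper_force: 27.1
```

{"fn": "drive_tool", "kwargs": {"moves": [{"x":-0.006,"y":0,"z":0,"yaw":0},{"x":-0.012,"y":0,"z":0,"yaw":0},{"x":-0.018,"y":0,"z":0,"yaw":0},{"x":-0.024,"y":0,"z":0,"yaw":0},{"x":-0.03,"y":0,"z":0,"yaw":0},{"x":-0.036,"y":0,"z":0,"yaw":0},{"x":-0.042,"y":0,"z":0,"yaw":0},{"x":-0.045,"y":0,"z":0,"yaw":0}]}}

```text
time_s: 46.43
ee_pos: [0.5283, 0.0625, 0.0503]
eef_rot: [-0.0, -0.006, 1.0, -0.0]
wrist_force: [-2.7, -0.3, 3.5]
grip_width: 0.0119
gripper_force: 27.5
```

```bash
python3 -c "
from h import *
rel(.59,.0625,.0495,180.7)
"
```

```text
t 46.4 pos [0.5283 0.0625 0.0503] ang -179.31 tilt [-0.0002 -0.    ] w 0.0119 gf 27.5 F [-2.7 -0.3  3.5]
  shift [-0.0617 -0.0008  0.0008] yaw -0.0002
```

{"fn": "drive_tool", "kwargs": {"moves": [{"x":-0.005,"y":0,"z":-0.0005,"yaw":0},{"x":-0.01,"y":0,"z":-0.0005,"yaw":0},{"x":-0.015,"y":0,"z":-0.0005,"yaw":0},{"x":-0.02,"y":0,"z":-0.0005,"yaw":0},{"x":-0.025,"y":0,"z":-0.0005,"yaw":0},{"x":-0.03,"y":0,"z":-0.0005,"yaw":0},{"x":-0.035,"y":0,"z":-0.0005,"yaw":0},{"x":-0.038,"y":0,"z":-0.0005,"yaw":0}]}}

```text
time_s: 47.1
ee_pos: [0.5656, 0.0625, 0.0506]
eef_rot: [-0.001, -0.006, 1.0, -0.0]
wrist_force: [-1.3, -2.0, -3.8]
grip_width: 0.0116
gripper_force: 26.6
```

{"fn": "drive_tool", "kwargs": {"moves": [{"x":-0.003,"y":0,"z":0,"yaw":0},{"x":-0.006,"y":0,"z":0,"yaw":0},{"x":-0.009,"y":0,"z":0,"yaw":0},{"x":-0.012,"y":0,"z":0,"yaw":0},{"x":-0.015,"y":0,"z":0,"yaw":0},{"x":-0.018,"y":0,"z":0,"yaw":0},{"x":-0.018,"y":0,"z":0,"yaw":0},{"x":-0.018,"y":0,"z":0,"yaw":0}]}}

```text
time_s: 47.77
ee_pos: [0.5854, 0.0634, 0.0513]
eef_rot: [0.001, -0.006, 1.0, 0.0]
wrist_force: [1.8, -2.3, -3.1]
grip_width: 0.0116
gripper_force: 26.6
```

```bash
python3 -c "
from h import *
rel(.59,.0625,.0495,180.7)
"
```

```text
t 47.8 pos [0.5854 0.0634 0.0513] ang -179.31 tilt [0.0029 0.0002] w 0.0116 gf 26.6 F [ 1.8 -2.3 -3.1]
  shift [-0.0046 -0.0009  0.0018] yaw -0.0002
```

{"fn": "drive_tool", "kwargs": {"moves": [{"x":-0.001,"y":-0.001,"z":0,"yaw":0},{"x":-0.002,"y":-0.001,"z":0,"yaw":0},{"x":-0.003,"y":-0.001,"z":0,"yaw":0},{"x":-0.004,"y":-0.001,"z":0,"yaw":0},{"x":-0.004,"y":-0.001,"z":0,"yaw":0},{"x":-0.004,"y":-0.001,"z":0,"yaw":0},{"x":-0.004,"y":-0.001,"z":0,"yaw":0},{"x":-0.004,"y":-0.001,"z":0,"yaw":0}]}}

```text
time_s: 48.43
ee_pos: [0.5878, 0.0625, 0.051]
eef_rot: [0.0, -0.006, 1.0, 0.0]
wrist_force: [1.7, 0.8, -2.4]
grip_width: 0.0118
gripper_force: 26.6
```

```bash
python3 -c "
from h import *
rel(.59,.0625,.0495,180.7)
"
```

```text
t 48.4 pos [0.5878 0.0625 0.051 ] ang -179.3 tilt [0.0002 0.0002] w 0.0118 gf 26.6 F [ 1.7  0.8 -2.4]
  shift [-0.0022 -0.      0.0015] yaw -0.0001
```

{"fn": "drive_tool", "kwargs": {"moves": [{"x":-0.001,"y":0,"z":0,"yaw":0},{"x":-0.002,"y":0,"z":0,"yaw":0},{"x":-0.003,"y":0,"z":0,"yaw":0},{"x":-0.003,"y":0,"z":0,"yaw":0},{"x":-0.003,"y":0,"z":0,"yaw":0},{"x":-0.003,"y":0,"z":0,"yaw":0},{"x":-0.003,"y":0,"z":0,"yaw":0},{"x":-0.003,"y":0,"z":0,"yaw":0}]}}

```text
time_s: 49.1
ee_pos: [0.5907, 0.0623, 0.0509]
eef_rot: [-0.0, -0.006, 1.0, 0.0]
wrist_force: [0.1, -0.2, -3.1]
grip_width: 0.0118
gripper_force: 26.6
```

```bash
python3 -c "
from h import *
rel(.59,.0625,.0495,180.7)
"
```

```text
t 49.1 pos [0.5907 0.0623 0.0509] ang -179.31 tilt [-0.0002  0.    ] w 0.0118 gf 26.6 F [ 0.1 -0.2 -3.1]
  shift [0.0007 0.0002 0.0014] yaw -0.0002
```

{"fn": "drive_tool", "kwargs": {"moves": [{"x":-0.001,"y":0,"z":0,"yaw":0},{"x":-0.002,"y":0,"z":0,"yaw":0},{"x":-0.003,"y":0,"z":0,"yaw":0},{"x":-0.003,"y":0,"z":0,"yaw":0},{"x":-0.003,"y":0,"z":0,"yaw":0},{"x":-0.003,"y":0,"z":0,"yaw":0},{"x":-0.003,"y":0,"z":0,"yaw":0},{"x":-0.003,"y":0,"z":0,"yaw":0}]}}

```text
time_s: 49.77
ee_pos: [0.5928, 0.0624, 0.0508]
eef_rot: [-0.001, -0.006, 1.0, -0.0]
wrist_force: [-4.7, -1.0, 0.5]
grip_width: 0.0116
gripper_force: 26.8
```

```bash
python3 -c "
from h import *
rel(.59,.0625,.0495,180.7)
"
```

```text
t 49.8 pos [0.5928 0.0624 0.0508] ang -179.3 tilt [-0.0018 -0.0001] w 0.0116 gf 26.8 F [-4.7 -1.   0.5]
  shift [0.0028 0.0002 0.0013] yaw -0.0
```

Stop felt at 0.5928, so home is about 0.591. Back off, set down, release and check all three from above.

{"fn": "drive_tool", "kwargs": {"moves": [{"x":0.001,"y":0,"z":0,"yaw":0},{"x":0.002,"y":0,"z":0,"yaw":0},{"x":0.003,"y":0,"z":0,"yaw":0},{"x":0.003,"y":0,"z":0,"yaw":0},{"x":0.003,"y":0,"z":0.001,"yaw":0},{"x":0.003,"y":0,"z":0.001,"yaw":0},{"x":0.003,"y":0,"z":0.001,"yaw":0},{"x":0.003,"y":0,"z":0.001,"yaw":0}]}}

```text
time_s: 50.43
ee_pos: [0.5919, 0.0624, 0.0504]
eef_rot: [0.001, -0.006, 1.0, 0.0]
wrist_force: [0.7, 0.6, -0.4]
grip_width: 0.0113
gripper_force: 26.9
```

{"fn": "drive_tool", "kwargs": {"moves": [{"x":0,"y":0.0,"z":0,"yaw":0},{"x":0,"y":0.0,"z":0,"yaw":0},{"x":0,"y":0.0,"z":0,"yaw":0},{"x":0,"y":0.0,"z":0,"yaw":0},{"x":0,"y":0.0,"z":-0.02,"yaw":0},{"x":0,"y":0.0,"z":-0.05,"yaw":0},{"x":0,"y":0.0,"z":-0.085,"yaw":0},{"x":0.015,"y":0.0,"z":-0.12,"yaw":0}], "hand": 0.45}}

```text
time_s: 51.1
ee_pos: [0.578, 0.0621, 0.1709]
eef_rot: [0.001, -0.006, 1.0, -0.0]
wrist_force: [2.0, 0.4, 0.5]
grip_width: 0.0386
gripper_force: 0.0
```

{"fn": "drive_tool", "kwargs": {"moves": [{"x":0.03,"y":0.03,"z":-0.03,"yaw":0},{"x":0.06,"y":0.06,"z":-0.06,"yaw":0.12},{"x":0.09,"y":0.09,"z":-0.08,"yaw":0.24},{"x":0.1,"y":0.11,"z":-0.08,"yaw":0.36},{"x":0.1,"y":0.13,"z":-0.08,"yaw":0.48},{"x":0.1,"y":0.14,"z":-0.08,"yaw":0.6},{"x":0.1,"y":0.15,"z":-0.08,"yaw":0.72},{"x":0.1,"y":0.15,"z":-0.08,"yaw":0.84}]}}

```text
time_s: 51.77
ee_pos: [0.4735, 0.2129, 0.2504]
eef_rot: [0.0, 0.404, 0.915, 0.001]
wrist_force: [0.1, -0.5, 0.2]
grip_width: 0.0388
gripper_force: 0.0
```

```bash
python3 -c "
from h import *
import pickle
rel(.655,.16,.2,90.8)
d={n:cam(n) for n in('wrist','top','side')}; pickle.dump(d,open('c9.pkl','wb'))
fulls(d['top'],minA=30); print(); fulls(d['side'],minA=30)
T=d['top']; o=np.array([.6215,-.008]);y=.012;R=np.array([[np.cos(y),-np.sin(y)],[np.sin(y),np.cos(y)]])
g=cv2.cvtColor(T['color'],cv2.COLOR_RGB2GRAY).astype(float)
# tail edge along each lane: brightness drop, profile along bay x at z=.04, beside fin
for L in(-.072,0,.072):
  xs=np.arange(-.075,-.03,.001); pr=[]
  for x in xs:
    v=[]
    for e in(-.016,-.013,.013,.016):
      p=proj(T,[*(o+R@[x,L+e]),.04]).astype(np.float32); v.append(cv2.getRectSubPix(g.astype(np.float32),(1,1),(float(p[0]),float(p[1])))[0,0])
    pr.append(np.mean(v))
  pr=np.array(pr); print(L,pr.round(0)[::3],'edge',(xs[np.argmax(np.gradient(pr))]*1000).round(1))
"
```

```text
t 51.8 pos [0.4735 0.2129 0.2504] ang 132.35 tilt [0.0009 0.0013] w 0.0388 gf 0.0 F [ 0.1 -0.5  0.2]
  shift [-0.1614  0.0984  0.0505] yaw 0.7253
full caps [617.8 -10.6] yaw 88.4 size 34.6 13.8 px [261. 137.]
full caps [618.8 -79.8] yaw 88.6 size 34.6 13.8 px [287. 136.]
full caps [617.1  61.4] yaw 88.3 size 34.8 13.8 px [234. 138.]

full caps [617.   53.9] yaw -84.0 size 25.1 28.3 px [275. 161.]
full caps [619.5 -18. ] yaw 80.5 size 35.2 22.8 px [294. 175.]
full caps [623.6 -88.9] yaw 43.0 size 36.3 20.8 px [313. 188.]
-0.072 [54. 48. 40. 34. 30. 29. 39. 61. 83. 93. 94. 95. 97. 98. 98.] edge -54.0
0 [55. 49. 41. 34. 29. 29. 39. 59. 79. 87. 89. 88. 90. 92. 93.] edge -54.0
0.072 [58. 51. 42. 35. 31. 30. 43. 66. 83. 89. 90. 90. 90. 90. 89.] edge -56.0
```

All three tails are at about −55 mm, home. Now the bail: approach above where it was released (0.652,0.160,0.100).

{"fn": "drive_tool", "kwargs": {"moves": [{"x":-0.03,"y":0.02,"z":0,"yaw":0.12},{"x":-0.055,"y":0.035,"z":0,"yaw":0.24},{"x":-0.08,"y":0.05,"z":0,"yaw":0.36},{"x":-0.11,"y":0.065,"z":0,"yaw":0.48},{"x":-0.135,"y":0.08,"z":0,"yaw":0.6},{"x":-0.159,"y":0.096,"z":0,"yaw":0.725},{"x":-0.159,"y":0.096,"z":0,"yaw":0.725},{"x":-0.159,"y":0.096,"z":0,"yaw":0.725}]}}

```text
time_s: 52.58
ee_pos: [0.6533, 0.1574, 0.2489]
eef_rot: [-0.0, 0.7, 0.714, -0.001]
wrist_force: [-0.2, -0.4, -0.9]
grip_width: 0.0383
gripper_force: 0.0
```

```bash
python3 -c "
from h import *
import pickle
rel(.6518,.160,.099,90.6)
c=cam('wrist'); pickle.dump(c,open('c10.pkl','wb'))
# bar column near its free end: predicted vs bright/dark profile
for yy in(.175,.185,.195):
  p=proj(c,(.653,yy,.1187)); r=int(round(p[1])); row=cv2.cvtColor(c['color'],cv2.COLOR_RGB2GRAY)[r,int(p[0])-25:int(p[0])+26]; print(yy,p.round(1),row[::2])
print('px per mm', (proj(c,(.663,.185,.1187))-proj(c,(.653,.185,.1187)))[0]/10)
"
```

```text
t 52.6 pos [0.6533 0.1574 0.2489] ang 91.1 tilt [-0.0013 -0.0002] w 0.0383 gf 0.0 F [-0.2 -0.4 -0.9]
  shift [ 0.0027 -0.0012  0.1499] yaw 0.0088
0.175 [255.3 171.5] [194 147 144 144 140 203 201 194 201 195 103 148 166 177 159 133 203 200
 201 202 204 203 202 204 203 203]
0.185 [255.5 161.6] [202 137 136 143 145 204 201 202 204 196 107 151 167 180 160 129 201 197
 201 204 205 203 203 202 200 203]
0.195 [255.7 151.6] [194 144 146 145 154 200 204 204 205 195 106 148 169 178 160 131 204 203
 203 203 203 202 202 203 202 204]
px per mm 1.0096793922761578
```

The bar is where it was left (x≈0.653). Descend and grip.

{"fn": "drive_tool", "kwargs": {"moves": [{"x":0.002,"y":0,"z":0.03,"yaw":0},{"x":0.002,"y":0,"z":0.065,"yaw":0},{"x":0.002,"y":0,"z":0.1,"yaw":0},{"x":0.002,"y":0,"z":0.13,"yaw":0},{"x":0.002,"y":0,"z":0.145,"yaw":0},{"x":0.002,"y":0,"z":0.15,"yaw":0},{"x":0.002,"y":0,"z":0.15,"yaw":0},{"x":0.002,"y":0,"z":0.15,"yaw":0}]}}

```text
time_s: 53.3
ee_pos: [0.6522, 0.1611, 0.1011]
eef_rot: [0.0, 0.7, 0.714, 0.0]
wrist_force: [0.8, -0.4, -0.5]
grip_width: 0.0384
gripper_force: 0.0
```

{"fn": "drive_tool", "kwargs": {"moves": [{"x":0,"y":0,"z":0,"yaw":0},{"x":0,"y":0,"z":0,"yaw":0},{"x":0,"y":0,"z":0,"yaw":0},{"x":0,"y":0,"z":0,"yaw":0},{"x":0,"y":0,"z":0,"yaw":0},{"x":0,"y":0,"z":0,"yaw":0},{"x":0,"y":0,"z":0,"yaw":0},{"x":0,"y":0,"z":0,"yaw":0}], "hand": 0, "newtons": 30}}

```text
time_s: 53.97
ee_pos: [0.6528, 0.1611, 0.1021]
eef_rot: [0.001, 0.701, 0.713, 0.001]
wrist_force: [-2.0, -0.0, 7.1]
grip_width: 0.0107
gripper_force: 29.4
```

```bash
python3 -c "
from h import *
rel(.541,.159,.029,90.6)
t0=2.03
for t in np.linspace(t0,0,17)[1:]: print(t.round(2),round(-.078*(np.cos(t)-np.cos(t0)),4),round(-.078*(np.sin(t)-np.sin(t0)),4))
"
```

```text
t 54.0 pos [0.6528 0.1611 0.1021] ang 91.03 tilt [0.0025 0.0008] w 0.0107 gf 29.4 F [-2.  -0.   7.1]
  shift [-1.00e-04 -1.12e-01  7.28e-02] yaw 0.0076
1.9 -0.0091 -0.0038
1.78 -0.0187 -0.0064
1.65 -0.0284 -0.0078
1.52 -0.0383 -0.008
1.4 -0.0482 -0.0069
1.27 -0.0578 -0.0045
1.14 -0.067 -0.001
1.01 -0.0757 0.0037
0.89 -0.0838 0.0094
0.76 -0.091 0.0161
0.63 -0.0974 0.0237
0.51 -0.1027 0.032
0.38 -0.107 0.0409
0.25 -0.1101 0.0503
0.13 -0.1119 0.06
0.0 -0.1126 0.0699
```

{"fn": "drive_tool", "kwargs": {"moves": [{"x":0,"y":-0.0091,"z":-0.0038,"yaw":0},{"x":0,"y":-0.0187,"z":-0.0064,"yaw":0},{"x":0,"y":-0.0284,"z":-0.0078,"yaw":0},{"x":0,"y":-0.0383,"z":-0.008,"yaw":0},{"x":0,"y":-0.0482,"z":-0.0069,"yaw":0},{"x":0,"y":-0.0578,"z":-0.0045,"yaw":0},{"x":0,"y":-0.067,"z":-0.001,"yaw":0},{"x":0,"y":-0.0757,"z":0.0037,"yaw":0}]}}

```text
time_s: 54.63
ee_pos: [0.5803, 0.1598, 0.0998]
eef_rot: [0.003, 0.701, 0.713, 0.004]
wrist_force: [2.8, 0.0, 8.0]
grip_width: 0.0105
gripper_force: 32.1
```

{"fn": "drive_tool", "kwargs": {"moves": [{"x":0,"y":-0.0081,"z":0.0057,"yaw":0},{"x":0,"y":-0.0153,"z":0.0124,"yaw":0},{"x":0,"y":-0.0217,"z":0.02,"yaw":0},{"x":0,"y":-0.027,"z":0.0283,"yaw":0},{"x":0,"y":-0.0313,"z":0.0372,"yaw":0},{"x":0,"y":-0.0344,"z":0.0466,"yaw":0},{"x":0,"y":-0.0362,"z":0.0563,"yaw":0},{"x":0,"y":-0.0367,"z":0.066,"yaw":0}]}}

```text
time_s: 55.3
ee_pos: [0.5392, 0.1589, 0.0313]
eef_rot: [0.0, 0.701, 0.713, 0.0]
wrist_force: [-2.4, -0.2, 5.2]
grip_width: 0.0106
gripper_force: 36.2
```

{"fn": "drive_tool", "kwargs": {"moves": [{"x":0,"y":0,"z":0.002,"yaw":0},{"x":0,"y":0,"z":0.004,"yaw":0},{"x":0,"y":0,"z":0.004,"yaw":0},{"x":0,"y":0,"z":0.004,"yaw":0},{"x":0,"y":0,"z":0.004,"yaw":0},{"x":0,"y":0,"z":0.004,"yaw":0},{"x":0,"y":0,"z":0.004,"yaw":0},{"x":0,"y":0,"z":0.004,"yaw":0}]}}

```text
time_s: 55.97
ee_pos: [0.539, 0.1589, 0.0264]
eef_rot: [-0.001, 0.701, 0.713, -0.0]
wrist_force: [-5.3, 2.9, 3.3]
grip_width: 0.0105
gripper_force: 36.3
```

{"fn": "drive_tool", "kwargs": {"moves": [{"x":0,"y":0,"z":0.002,"yaw":0},{"x":0,"y":0,"z":0.003,"yaw":0},{"x":0,"y":0,"z":0.003,"yaw":0},{"x":0,"y":0,"z":0.003,"yaw":0},{"x":0,"y":0,"z":0.003,"yaw":0},{"x":0,"y":0,"z":0.003,"yaw":0},{"x":0,"y":0,"z":0.003,"yaw":0},{"x":0,"y":0,"z":0.003,"yaw":0}]}}

```text
time_s: 56.63
ee_pos: [0.539, 0.1589, 0.0244]
eef_rot: [-0.0, 0.701, 0.713, -0.0]
wrist_force: [-7.1, 0.7, 11.4]
grip_width: 0.0106
gripper_force: 37.1
```

```bash
python3 -c "
from h import *
rel(.541,.159,.2,90.6)"
```

```text
t 56.6 pos [0.539  0.1589 0.0244] ang 91.02 tilt [-0.0009  0.0002] w 0.0106 gf 37.1 F [-7.1  0.7 11.4]
  shift [ 1.000e-04  1.900e-03 -1.756e-01] yaw 0.0073
```

Firm now. Release, rise and back away, then compare the bail with the first pictures.

{"fn": "drive_tool", "kwargs": {"moves": [{"x":0,"y":0,"z":0,"yaw":0},{"x":0,"y":0,"z":0,"yaw":0},{"x":0,"y":0,"z":0,"yaw":0},{"x":0,"y":0,"z":0,"yaw":0},{"x":0,"y":0,"z":0,"yaw":0},{"x":0,"y":0,"z":-0.02,"yaw":0},{"x":0,"y":0,"z":-0.05,"yaw":0},{"x":0,"y":0,"z":-0.09,"yaw":0}], "hand": 0.5}}

```text
time_s: 57.3
ee_pos: [0.5375, 0.1581, 0.1114]
eef_rot: [-0.002, 0.701, 0.713, -0.003]
wrist_force: [0.6, -0.1, -0.5]
grip_width: 0.0426
gripper_force: 0.0
```

{"fn": "drive_tool", "kwargs": {"moves": [{"x":0,"y":0,"z":-0.04,"yaw":0},{"x":0.02,"y":0,"z":-0.08,"yaw":0},{"x":0.06,"y":0,"z":-0.1,"yaw":0},{"x":0.1,"y":0,"z":-0.1,"yaw":0},{"x":0.14,"y":0,"z":-0.1,"yaw":0},{"x":0.17,"y":0,"z":-0.1,"yaw":0},{"x":0.17,"y":0,"z":-0.1,"yaw":0},{"x":0.17,"y":0,"z":-0.1,"yaw":0}]}}

```text
time_s: 57.97
ee_pos: [0.5364, 0.3305, 0.2127]
eef_rot: [0.0, 0.7, 0.715, -0.0]
wrist_force: [-0.7, -0.9, 1.7]
grip_width: 0.0426
gripper_force: 0.0
```

```bash
python3 -c "
from h import *
import pickle
rel(.541,.159,.2,90.6)
d0=pickle.load(open('c0.pkl','rb'))
d={n:cam(n) for n in('top','side')}; pickle.dump(d,open('c11.pkl','wb'))
# bar column profiles in side and top, before vs after
for n,us in(('side',(225,240,280,300)),('top',(190,205,240,290))):
  for u in us:
    X=[]
    for D in(d0,d):
      g=cv2.cvtColor(D[n]['color'],cv2.COLOR_RGB2GRAY).astype(float); X.append(g)
    lo,hi=((140,220) if n=='side' else (158,180))
    a,b=X[0][lo:hi,u],X[1][lo:hi,u]
    if n=='side':
      c=int(np.interp(u,(221,306),(151,214))); a,b=X[0][c-8:c+9,u],X[1][c-8:c+9,u]
    print(n,u,a.astype(int).tolist(),b.astype(int).tolist(),sep='\n')
fulls(d['top'],minA=30)
for n in d: # difference at bystanders
  df=np.abs(d[n]['color'].astype(int)-d0[n]['color']).sum(2)
  for nm,X in(('sani',(.71,-.28,.07)),('scan',(.719,.351,.05))):
    p=proj(d[n],X).astype(int); print(n,nm,df[p[1]-15:p[1]+16,p[0]-12:p[0]+13].mean().round(1))
"
```

```text
t 58.0 pos [0.5364 0.3305 0.2127] ang 91.21 tilt [-0.0001 -0.0005] w 0.0426 gf 0.0 F [-0.7 -0.9  1.7]
  shift [-0.1715  0.0009  0.0128] yaw 0.0107
side
225
[159, 158, 158, 157, 157, 154, 146, 138, 129, 119, 106, 104, 123, 146, 156, 157, 157]
[158, 158, 157, 156, 155, 156, 154, 146, 137, 128, 118, 105, 105, 126, 146, 154, 156]
side
240
[158, 157, 155, 155, 155, 147, 136, 129, 123, 113, 101, 109, 131, 147, 153, 154, 154]
[157, 156, 154, 155, 156, 153, 147, 136, 127, 122, 111, 100, 107, 129, 147, 152, 153]
side
280
[59, 65, 65, 64, 61, 57, 58, 74, 101, 119, 119, 107, 89, 70, 57, 52, 51]
[62, 65, 65, 63, 57, 52, 52, 56, 73, 100, 119, 121, 109, 89, 70, 56, 53]
side
300
[59, 63, 65, 64, 61, 58, 57, 69, 96, 117, 123, 114, 97, 78, 62, 53, 52]
[61, 66, 67, 69, 66, 57, 52, 54, 68, 95, 117, 124, 116, 99, 80, 63, 55]
top
190
[143, 143, 145, 143, 141, 143, 142, 138, 123, 112, 114, 110, 103, 116, 133, 141, 140, 139, 133, 135, 138, 142]
[159, 160, 160, 160, 159, 158, 158, 155, 144, 134, 131, 123, 113, 115, 133, 151, 151, 147, 145, 147, 155, 159]
top
205
[144, 141, 142, 142, 143, 142, 140, 134, 125, 116, 110, 101, 98, 117, 134, 135, 118, 102, 94, 103, 122, 137]
[161, 161, 160, 160, 160, 159, 157, 156, 140, 129, 126, 114, 114, 131, 151, 150, 132, 113, 106, 116, 137, 152]
top
240
[44, 45, 46, 46, 48, 51, 66, 91, 108, 103, 80, 58, 50, 58, 75, 90, 94, 95, 106, 124, 136, 141]
[56, 40, 25, 24, 26, 37, 57, 95, 121, 121, 99, 72, 55, 64, 86, 100, 105, 107, 116, 138, 155, 156]
top
290
[23, 22, 26, 38, 66, 92, 106, 97, 75, 52, 48, 63, 83, 94, 97, 97, 107, 125, 136, 142, 143, 143]
[23, 25, 28, 36, 64, 98, 124, 120, 93, 71, 57, 63, 87, 102, 110, 120, 140, 154, 159, 158, 160, 161]
full caps [617.8 -10.6] yaw 88.4 size 34.6 13.8 px [261. 137.]
full caps [618.8 -79.8] yaw 88.6 size 34.6 13.8 px [287. 136.]
full caps [617.1  61.4] yaw 88.3 size 34.9 13.8 px [234. 138.]
top sani 36.2
top scan 21.3
side sani 1.4
side scan 2.8
```

The bail is at or about 1 px below its starting place, so it is fully down. The cassettes have not moved and the bystanders are unchanged.

```bash
python3 -c "
from h import *
print(sign_off())"
```

```text
the job is handed in; nothing more can be done
None
```

The job is handed in: the bail was raised, both empty cassettes stand in the return tray, all three full ones are home in their own lanes, and the bail is folded down again, with the bottle and scanner not moved.

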